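Prime the greaseway of a pivot pin on V-blocks

ROBOT

A 6-joint arm with a two-finger parallel gripper is mounted at the origin on the work surface. World frame = base frame: x ahead of the robot, y to its left, z up, the work surface at z = 0. Lengths are in m, angles in rad, forces in N, time in s.
With the tool pointing down it reaches from about 0.35 to 0.775 m from the base axis. Payload 5.5 kg.
Tool frame: the origin (TCP) lies between the finger pads; the fingertips stand env.nose_length ahead of it and the grasp point (between the pads) lies 8 mm behind it (env.nose_length is the distance from the TCP to the fingertips, in m); z points along the fingers, y is the direction in which the jaws open and shut (so a half turn about z gives the same grasp; the last joint's range is limited). The gripper opens to 85 mm and grips with 20 to 120 N. Pads are 22 mm wide; open, the fingers measure 114 mm over their backs; the gripper's body (76 mm by 85 mm) begins 54 mm behind the grasp point. The pads swing forward as they close: fully open they stand 13 mm farther back than shut.
Start: joints at [1.085, 0.313, 0.046, 1.304, 0, 1.431], TCP at [0.195, 0.541, 0.242] pointing down, gripper open.
Joint ranges: [-2.76, 2.76], [-0.86, 1.69], [-1.03, 1.26], [-2.2, 2.34], [-1.47, 1.5], [-3.14, 3.14]. Speed limits (rad/s): [2.57, 2.57, 3.14, 3.14, 3.14, 3.14].

INTERFACE

Orientations are given as a unit quaternion [w, x, y, z].
In Python, from workcell import env gives the robot as it stands. The module is installed in compiled form; this text tells all that it offers.
- The arm moves only by the shell command python3 -m creep 'ROWS' [FORCE]. ROWS is a JSON object of lists of equal length, an entry for each row: "hand": the finger opening in mm, from 0 to 85.4; "delta_pos": the shift along the tool's x, y, z scaled (see below), a list of three; "turn": the turn about the tool's z scaled (see below). In form: {"hand": [hand, ...], "delta_pos": [[dx, dy, dz], ...], "turn": [turn, ...]}. A call has exactly 5 rows; each row shifts and turns the commanded pose from where the row before left it, along the tool's axes as they then stand; what a row does not reach is not made up. The controller multiplies each number of a shift by 0.8 m and each number of a turn by 5 degrees. A row lasts 1/12 s, in which the tool goes at most 41.7 mm and 7.16 degrees, less where a joint would pass 70% of its speed; a pose out of reach is approached as far as the arm can. A call with a number of a shift or a turn outside -1 to 1 is refused whole. A call with a gripper value outside its range is refused whole. The fingers move at their own pace and stop on an object; FORCE is the grip in N (left out, the last holds). Time passes only in rows, so rows that do not move let the fingers close, or fill a call up. It gives the time, the measured TCP pose, the force and the opening at its end, in the units of the state.
- env.get_state(): the state, without advancing time (a new reading comes with each control period).
- env.read_camera(name): name is "scene" or "top" or "wrist"; returns a dict with "pixels" (400x640x3 uint8, red, green, blue), "depth" (400x640 float32, m along the optical axis (not along the pixel's ray), 0 where there is no reading), "fx", "fy", "cx", "cy" (pixels), "origin" and "orientation" of the camera in the world. Camera axes: x right, y down, z forward; pixel columns grow to the right and rows downward; lengths in m; the calibration is good to about 2 mm. The wrist camera is an equidistant fisheye: a pixel r from the principal point sees the ray r / f radians off the axis. A picture is of the moment at which its call begins.
- env.hand_in(): hands the job in, once; it reports no verdict.
Trained networks look in the newest picture that a camera, given by its name, has taken for a name from the list of things; names that differ only in an ending like _2 or _b are one class to them, and where a whole thing is asked for, a point or a joint stands for the part that bears it (a point fixed in the world has none). Each returns a list of dicts, best first, with "score" (0 to 1); they miss things now and then, are a little off and sometimes report something else, mostly with a low value. They report only what shows in the picture. A call takes as long as a camera call. They do not tell look-alikes from the thing itself.
- env.find_in(camera, target): "location" ([row, column] in pixels, amid what is visible of it).
- env.pinpoint(camera, target): "location" ([row, column] in pixels: a listed point, or the origin of a listed thing).
The state is a dict: "clock": time; "joint_pos": joint angles; "qvel": joint speeds; "tau": joint torques, N m; "tcp_pos": TCP position; "orientation": TCP orientation; "wrist_force": force on the tool from outside, world axes, zero at the start; "ft_torque": the same for the moment, N m; "finger_gap": finger opening in m.
Only numpy, scipy, OpenCV 4.12 (cv2) and the standard library are available. Lean on these libraries where they do the work, as an engineer would, in place of code of your own. Each camera call takes 0.05 s, during which the arm holds its last target.

TASK

Take the pivot pin that has the brass grease nipple out of the wooden rack and lay it centrally in the two V-blocks, level, with the nipple on top and between the blocks, and let go of it. Then lift the push grease gun from its stand, press its coupler squarely onto the leaning nipple until it snaps on, and push the barrel on against the pump spring until the nozzle is all but fully in; finish while gripping the gun and holding it pushed in like that. Leave the plain pin, the screwdriver, the spanner, the bearing and the tin where they are.

Things in the scene. Friction and masses are not known exactly. Their poses are not given: they have to be found in the camera images.
- pin: Steel pivot pin, 0.67 to 0.82 kg: shaft 25 mm diameter, 170 mm long, head 36 mm diameter x 10 mm thick on one end. Origin: on the axis at mid-shaft; x along it to the head; z to the nipple's side (up at the start). Centre of mass at x = +10 mm. The brass nipple's hexagon foot (15 mm wide, 8 mm high) stands on the shaft at x = +35 mm. Starts level in the rack, nipple up, axis 47.7 mm high.
- nipple (a point): Tip of the brass grease nipple, at x = +43.5, z = +34.2 mm of the pin's frame. z is the nipple's own axis, outward: it leans 30 degrees from the pin's z towards the pin's head. Ball-shaped head of 10 mm diameter on a 7 mm neck; 17 mm from tip to hexagon foot.
- rack: Fixed wooden rack, 180 (x) x 130 (y) mm; origin under its centre. Base board 12 mm thick, two notched rails 48 mm high, 18 mm thick, at y = -45 and +45 mm, room for fingers between. The two pins lie across the rails along y, in V notches at x = -45 and +45 mm; which pin lies in which varies.
- vblocks: Fixed steel plate, 90 (x) x 160 (y) x 12 mm, origin under its centre, with two steel V-blocks each 60 mm wide, 30 mm long, tops 62 mm above the bench, with 90-degree V grooves 20 mm deep running along y. The blocks' middles lie at y = -58 and +58 mm, 86 mm clear between them.
- vblocks_seat (a point): Point midway between the two V-blocks, 59.7 mm above the bench, where the pin's mid-shaft point (origin of pin) lies when the pin is right down in both V's. Axes as vblocks (grooves along y). The pin may lie either end first.
- gun: Push grease gun, 0.5 kg, round about z, nose down. Origin: middle of the underside of its front collar (44 mm diameter, z = 0 to 18 mm); z runs up the red barrel (34 mm diameter, z = 18 to 105 mm, the part to grip). Below the collar a 12 mm tube and the 22 mm thick coupler reach to z = -52 mm with the nozzle out. Starts upright, the collar on the stand's shelf, origin 75 mm above the bench.
- coupler_seat (a point): Stop inside the coupler that meets the nipple's tip, on the gun's axis, 12.8 mm inside the coupler's mouth (15 mm bore); z = -39.2 mm of the gun's frame with the nozzle out. Its z points up the gun. Four spring jaws in the mouth snap behind the nipple's head when pressed on with 7 to 10 N; the tip is then within 1.5 mm of this point, before that over 5 mm off.
- nozzle (a joint): How far the nozzle with the coupler is pushed into the barrel, in m: 0 = out, 0.015 = fully in (hard stop). The pump spring pushes it out with 4.8 N at 0 and 13.8 N at 0.015. It gives way by 3 to 8 mm before the coupler snaps onto a nipple.
- stand: Fixed stand of the gun, 96 x 96 mm, origin under its centre: base, four corner posts, a shelf with its top 75 mm above the bench, a 31 mm hole for the nozzle and a rim 9 mm high, 48 mm inside, around the gun's collar. The gun lifts straight out; the coupler is clear of the rim after 62 mm.
- plain_pin: The other pin in the rack: same shaft and head, without a nipple. Leave it. Origin and x axis as for pin.
- screwdriver: Yellow screwdriver, 210 mm, lying on the bench. Leave it.
- spanner: Steel open-ended spanner, 190 mm, lying on the bench. Leave it.
- bearing: Bearing ring, 62 mm diameter, 16 mm high, lying on the bench. Leave it.
- grease_tin: Tin, 86 mm diameter, 105 mm high. Leave it.
Mind the look-alikes: they are no part of the job. What is shaped like the pin but green or turquoise is not meant.

How it is judged:
On the way, in this order (a step that is already met when the one before it is completed fails the run):
1. the pivot pin lies level in both V-blocks, central, nipple on top, and is let go of (distance between pin and vblocks_seat below 0.018 m and x of pin in the frame of vblocks_seat between -0.003 and 0.003 m and z of pin in the frame of vblocks_seat between -0.003 and 0.002 m and angle between the x axis of pin and the y axis of vblocks, either way round below 0.05 rad and angle between nipple's own z axis and vertical below 0.79 rad and contact force between each of the arm, the fingers and pin below 0.2 N and linear speed of pin below 0.02 m/s), for 0.2 s.
2. the gun's coupler is pressed squarely onto the nipple and has snapped on (distance between coupler_seat and nipple below 0.003 m and angle between the z axis of coupler_seat and the z axis of nipple, either way round below 0.175 rad), for 0.05 s.
At the end, for the whole second after the job is handed in: Gun gripped, coupler snapped on (seat within 3 mm of the nipple's tip, within 10 degrees of square), nozzle at least 11.5 of 15 mm in, pressing over 6 N, still; pin untouched by the fingers, down in both V's within 3 mm and 3 degrees, its middle within 18 mm of midway, nipple up within 45 degrees (all of step 2 and distance between pin and vblocks_seat below 0.018 m and x of pin in the frame of vblocks_seat between -0.003 and 0.003 m and z of pin in the frame of vblocks_seat between -0.003 and 0.002 m and angle between the x axis of pin and the y axis of vblocks, either way round below 0.05 rad and angle between nipple's own z axis and vertical below 0.79 rad and value of joint nozzle above 0.0115 m and contact force between the fingers and gun above 2 N and contact force between gun and pin above 6 N and contact force between gun and stand below 0.1 N and contact force between the fingers and pin below 0.2 N and linear speed of gun below 0.02 m/s); the arm keeps its last pose, push and grip.
It fails at once if the plain pin is moved more than 25 mm (distance of plain_pin from where it was at the start of the episode above 0.025 m).
It fails at once if the screwdriver, spanner, bearing or tin is moved more than 25 mm (distance of any of screwdriver, spanner, bearing, grease_tin from where it was at the start of the episode above 0.025 m).
It also fails if it takes over 51 s, if anything falls off the work surface, if the arm or the gripper's body presses on something with over 40 N, if the wrist force passes 120 N, or if a joint passes its speed limit or range.

## Working session

There is one attempt and no reset: what is moved stays moved. The work goes in short steps, Python scripts to look and compute and a shell command to move; the robot and the scene stay as the last step left them, time stands still between calls to the robot, and variables do not carry over. Pictures are saved under pics/ and viewed, and the job is handed in when it is done.

```bash
mkdir -p pics; ls
cat > h.py <<'E'
import numpy as np, cv2
from scipy.spatial.transform import Rotation as R
from workcell import env
def rot(q): return R.from_quat([q[1],q[2],q[3],q[0]]).as_matrix()
def cam(n,save=None):
    c=env.read_camera(n)
    if save: cv2.imwrite('pics/'+save,c['pixels'][:,:,::-1])
    return c
def ray(c,r,k):
    x=(k-c['cx'])/c['fx'];y=(r-c['cy'])/c['fy'];return np.array([x,y,1.])
def atdepth(c,r,k):
    r,k=int(round(r)),int(round(k));d=c['depth'][r,k]
    return np.array(c['origin'])+rot(c['orientation'])@(ray(c,r,k)*d)
def atz(c,r,k,z):
    v=rot(c['orientation'])@ray(c,r,k);o=np.array(c['origin']);return o+v*(z-o[2])/v[2]
def proj(c,p):
    v=rot(c['orientation']).T@(np.array(p)-c['origin']);return [c['cy']+c['fy']*v[1]/v[2],c['cx']+c['fx']*v[0]/v[2]]
E
python3 - <<'E'
from h import *
np.set_printoptions(precision=4,suppress=True)
s=env.get_state();print(s,env.nose_length)
for n in ('scene','top'):
    c=cam(n,n+'0.png');print(n,c['origin'],c['orientation'],c['fx'],c['fy'],c['cx'],c['cy'])
    for t in ['pin','nipple','rack','vblocks','vblocks_seat','gun','coupler_seat','stand','plain_pin','screwdriver','spanner','bearing','grease_tin']:
        r=env.pinpoint(n,t)
        print(t,[(np.round(d['location'],1).tolist(),round(d['score'],2)) for d in r][:3])
E
```

```text
pics
{'clock': 0.0, 'joint_pos': array([1.0854, 0.314 , 0.045 , 1.3036, 0.    , 1.4312]), 'qvel': array([ 0.0003,  0.0001, -0.    ,  0.0024,  0.0017, -0.0016]), 'tau': array([  0.0007, -48.0623,  29.8536,   0.0196,  -0.0002,   0.    ]), 'tcp_pos': array([0.1947, 0.5405, 0.2414]), 'orientation': array([-0.0003,  0.1721,  0.9851, -0.0009]), 'wrist_force': array([ 0.24  , -0.3888, -0.0911]), 'ft_torque': array([ 0.0008, -0.0122,  0.0096]), 'finger_gap': 0.08544789975859239} 0.011
scene [ 0.9717 -0.518   1.0649] [-0.2924  0.8827  0.3506 -0.1114] 470.2995718782383 470.2995718782383 322.37565171507725 196.9828173356988
pin [([213.4, 246.2], 0.98), ([165.2, 309.8], 0.89), ([248.0, 154.1], 0.84)]
nipple [([229.2, 149.4], 0.95), ([198.8, 257.0], 0.76), ([152.0, 320.7], 0.56)]
rack [([305.0, 225.2], 0.55)]
vblocks [([236.6, 329.0], 0.74), ([306.1, 225.0], 0.49)]
vblocks_seat [([229.5, 424.9], 0.56)]
gun [([143.4, 396.8], 0.84), ([236.1, 328.4], 0.25)]
coupler_seat []
stand [([162.5, 399.1], 0.65)]
plain_pin [([229.1, 424.6], 0.73), ([304.9, 236.3], 0.68)]
screwdriver [([230.2, 422.2], 0.71)]
spanner [([275.4, 380.6], 0.92)]
bearing [([262.3, 216.3], 0.57)]
grease_tin [([361.4, 310.9], 0.62)]
top [0.2585 0.0107 1.4332] [-0.066   0.7071 -0.7013  0.0618] 428.3445810373176 428.3445810373176 323.1784563472827 197.5781722075754
pin [([279.6, 440.8], 0.98), ([217.0, 432.5], 0.91), ([252.9, 369.6], 0.77)]
nipple [([288.0, 436.8], 0.81), ([246.6, 356.8], 0.8), ([243.9, 279.9], 0.6)]
rack [([205.9, 429.2], 0.8)]
vblocks [([191.1, 334.9], 0.76)]
vblocks_seat [([191.4, 335.8], 0.84)]
gun [([198.4, 239.1], 0.7), ([216.2, 423.9], 0.42)]
coupler_seat []
stand [([200.6, 236.8], 0.86)]
plain_pin [([191.7, 428.0], 0.74)]
screwdriver [([143.7, 278.3], 0.7)]
spanner [([142.3, 335.1], 0.86), ([143.8, 279.5], 0.34)]
bearing [([153.4, 378.8], 0.53)]
grease_tin [([140.2, 414.1], 0.58), ([191.1, 428.9], 0.42), ([199.5, 239.7], 0.32)]
```

View pics/scene0.png

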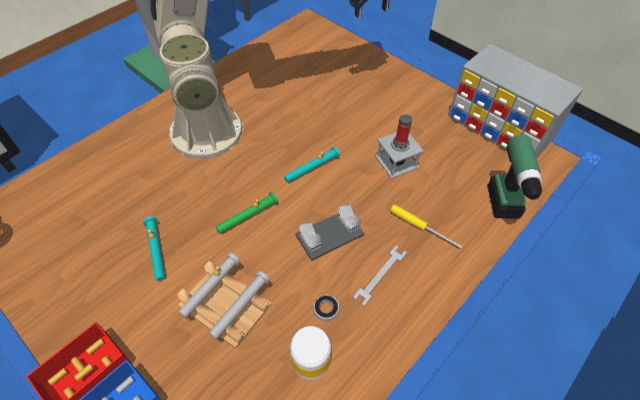

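View pics/top0.png

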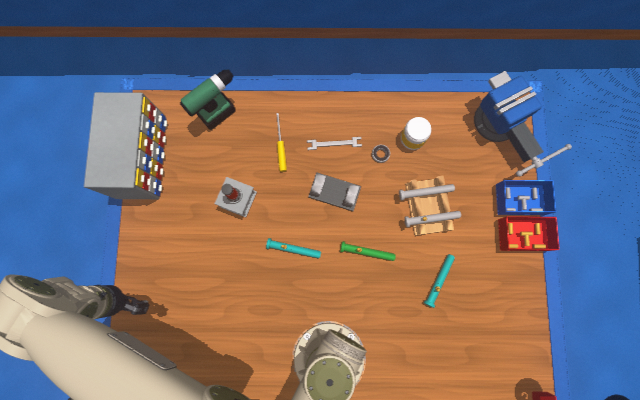

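Run:
```python
from h import *
a=cv2.imread('pics/scene0.png')[240:350,160:290];b=cv2.imread('pics/top0.png')[160:250,380:490]
cv2.imwrite('pics/crop1.png',np.hstack([cv2.resize(a,(390,330),interpolation=cv2.INTER_CUBIC),cv2.resize(b,(403,330),interpolation=cv2.INTER_CUBIC)]))
a=cv2.imread('pics/top0.png')[160:230,200:370]
cv2.imwrite('pics/crop2.png',cv2.resize(a,None,fx=4.5,fy=4.5,interpolation=cv2.INTER_CUBIC))
c=env.read_camera('top')
np.set_printoptions(precision=4,suppress=True)
for n,r,k,z in [('pin',217,432.5,.0477),('rack',205.9,429.2,.0),('vb',191.2,335.3,.0),('seat',191.4,335.8,.0597),('gun',198.4,239.1,.075),('stand',200.6,236.8,0)]:
    print(n,atz(c,r,k,z), atdepth(c,r,k))
```

```text
pin [ 0.4506 -0.3366  0.0477] [ 0.4494 -0.3327  0.0568]
rack [ 0.4951 -0.3388  0.    ] [ 0.4925 -0.3349  0.0133]
vb [ 0.5433 -0.0208  0.    ] [ 0.5416 -0.0195  0.0122]
seat [ 0.5308 -0.0211  0.0597] [ 0.543  -0.023   0.0051]
gun [0.5023 0.291  0.075 ] [0.5022 0.2898 0.0826]
stand [0.5081 0.314  0.    ] [0.4916 0.2949 0.0871]
```

View pics/crop1.png

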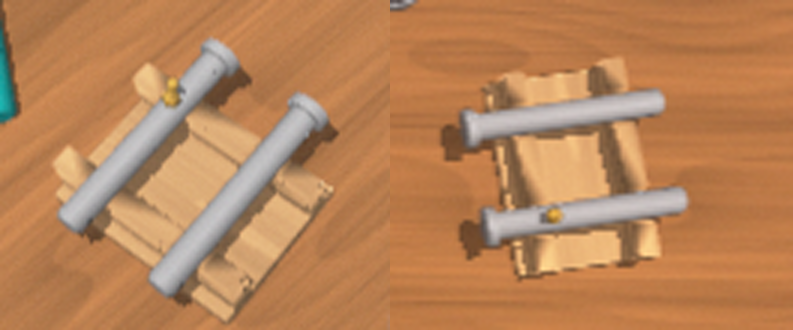

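View pics/crop2.png

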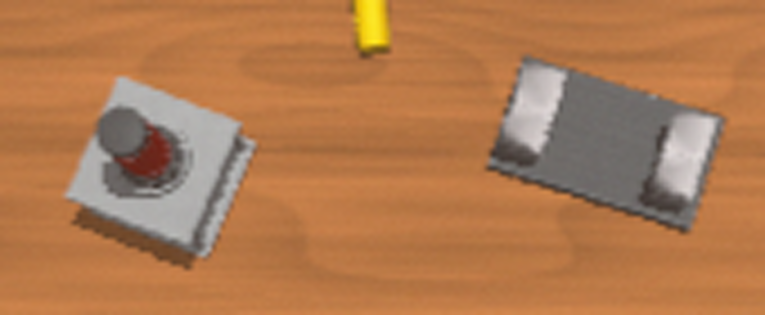

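```bash
cat >> h.py <<'E'
def cloud(c):
    rr,kk=np.mgrid[0:400,0:640];d=c['depth']
    v=np.stack([(kk-c['cx'])/c['fx'],(rr-c['cy'])/c['fy'],np.ones_like(d)],-1)*d[...,None]
    p=v@rot(c['orientation']).T+np.array(c['origin']);p[d<=0]=np.nan;return p
def pca(q):
    m=q.mean(0);u=np.linalg.svd(q-m,full_matrices=False)[2][0];return m,u*np.sign(u[1])
E
python3 - <<'E'
from h import *
np.set_printoptions(precision=4,suppress=True)
for n in ('top','scene'):
    c=env.read_camera(n);p=cloud(c);img=c['pixels'].astype(int)
    def sel(cx,cy,rad,z0,z1):
        m=(np.hypot(p[...,0]-cx,p[...,1]-cy)<rad)&(p[...,2]>z0)&(p[...,2]<z1);return m
    print(n)
    m=(np.abs(p[...,0]-.45)<.045)&(np.abs(p[...,1]+.335)<.11)&(p[...,2]>.05)&(p[...,2]<.07)&(np.ptp(img,axis=2)<30)
    # grey only
    q=p[m];mm,u=pca(q[:,:2]);t=(q[:,:2]-mm)@u;print('pin',len(q),mm,u,t.min(),t.max(),'mid',mm+u*(t.min()+t.max())/2,np.percentile(q[:,2],[5,50,95]))
    m=sel(.541,-.02,.11,.045,.075);q=p[m];mm,u=pca(q[:,:2]);print('blocks',len(q),mm,u,np.percentile(q[:,2],[5,50,95]))
    t=(q[:,:2]-mm)@u;s=(q[:,:2]-mm)@np.array([-u[1],u[0]]);print(' ext',t.min(),t.max(),s.min(),s.max(),'c',mm+u*(t.min()+t.max())/2+np.array([-u[1],u[0]])*(s.min()+s.max())/2)
    m=sel(.505,.3,.09,.005,.03);print('plate')
    m=sel(.541,-.02,.12,.009,.018);q=p[m];mm,u=pca(q[:,:2]);print('plate',mm,u,len(q))
    m=sel(.505,.3,.09,.07,.08);q=p[m];r=cv2.minAreaRect(q[:,:2].astype(np.float32));print('shelf',len(q),r)
    m=sel(.505,.3,.09,.1,.3);q=p[m];print('gun',len(q),q.mean(0),q[:,2].max());q=q[q[:,2]>q[:,2].max()-.006];print(len(q),(q.min(0)+q.max(0))/2,q.mean(0),np.ptp(q,axis=0))
    m=(np.abs(p[...,0]-.45)<.05)&(np.abs(p[...,1]+.335)<.11)&(img[...,0]-img[...,2]>90)&(p[...,2]>.062);q=p[m];print('nip',len(q),q.mean(0) if len(q) else '',q[:,2].max() if len(q) else '')
E
```

```text
top
pin 369 [ 0.4469 -0.3349] [-0.1554  0.9879] -0.09047781913633852 0.08821317149238637 mid [ 0.447 -0.336] [0.0525 0.0586 0.065 ]
blocks 316 [ 0.5415 -0.0175] [0.2963 0.9551] [0.046  0.0583 0.0661]
 ext -0.07357832579540619 0.07222647856405018 -0.030718689751754933 0.030280459892753915 c [ 0.5416 -0.0182]
plate
plate [ 0.539  -0.0196] [0.2462 0.9692] 715
shelf 558 ((0.5133071541786194, 0.3082329332828522), (0.09744740277528763, 0.09652595967054367), 69.01943969726562)
gun 175 [0.5094 0.3033 0.161 ] 0.1876145362496413
25 [0.5128 0.3089 0.1846] [0.5137 0.3095 0.1834] [0.0278 0.0244 0.006 ]
nip 12 [ 0.4416 -0.3036  0.0769] 0.0839796538012394
scene
pin 701 [ 0.4502 -0.3381] [-0.1462  0.9893] -0.08657447661098733 0.09105387084184585 mid [ 0.4498 -0.3358] [0.0517 0.0586 0.0635]
blocks 553 [ 0.5393 -0.0188] [0.2945 0.9557] [0.0466 0.057  0.0647]
 ext -0.07138381561381128 0.07629716145345088 -0.030516208985492725 0.03272882769376901 c [ 0.539  -0.0161]
plate
plate [ 0.545  -0.0212] [0.2707 0.9627] 1101
shelf 587 ((0.5097295045852661, 0.31015849113464355), (0.10013417154550552, 0.10145362466573715), 69.25927734375)
gun 340 [0.5151 0.302  0.1504] 0.1849395235396264
69 [0.5111 0.3096 0.1819] [0.5116 0.3092 0.1808] [0.0319 0.034  0.006 ]
nip 33 [ 0.4421 -0.3045  0.0735] 0.08509675876066136
```

```bash
cat > go.py <<'E'
# usage: go.py x y z [yawdeg of jaw]: prints tool-axis units needed
import sys
from h import *
np.set_printoptions(precision=4,suppress=True)
s=env.get_state();M=rot(s['orientation']);a=[float(v) for v in sys.argv[1:]]
yaw=np.degrees(np.arctan2(M[1,1],M[0,1]))
print('t',round(s['clock'],2),'tcp',s['tcp_pos'],'jawyaw',round(yaw,2),'tilt',np.round(M[:2,2],4),'F',np.round(s['wrist_force'],1),'gap',round(s['finger_gap'],4),'j',np.round(s['joint_pos'],2))
if len(a)>=3:
    d=np.array(a[:3])-s['tcp_pos']
    print('world d',d,'units now',M.T@d/.8)
    if len(a)>3:
        t=(yaw-a[3]+180)%360-180
        M2=M@R.from_euler('z',t,degrees=True).as_matrix()
        print('turn units',t/5,'units after turn',M2.T@d/.8)
E
python3 -m creep '{"hand":[85,85,85,85,85],"delta_pos":[[0,0,0],[0,0,0],[0,0,0],[0,0,0],[0,0,0]],"turn":[1,1,1,1,1]}' 40
python3 -m creep '{"hand":[85,85,85,85,85],"delta_pos":[[0,0,0],[0,0,0],[0,0,0],[0,0,0],[0,0,0]],"turn":[1,1,1,1,1]}'
python3 -m creep '{"hand":[85,85,85,85,85],"delta_pos":[[0,0,0],[0,0,0],[0,0,0],[0,0,0],[0,0,0]],"turn":[1,1,0.3,0,0]}'
python3 go.py 0.4485 -0.331 0.2 8.7; python3 go.py 0.46 0.2 0.24 8.7
```

```text
clock: 1.97
tcp_pos: [0.1949, 0.541, 0.2423]
orientation: [-0.0, 0.383, 0.924, 0.0]
wrist_force: [0.1, -0.1, 0.1]
finger_gap: 0.0849
clock: 2.38
tcp_pos: [0.1949, 0.541, 0.2423]
orientation: [-0.0, 0.574, 0.819, 0.0]
wrist_force: [-0.1, 0.1, 1.1]
finger_gap: 0.0851
clock: 2.8
tcp_pos: [0.1949, 0.541, 0.2423]
orientation: [-0.0, 0.651, 0.759, 0.0]
wrist_force: [0.4, 0.1, -0.2]
finger_gap: 0.0853
t 2.8 tcp [0.1949 0.541  0.2423] jawyaw 8.75 tilt [0.     0.0001] F [ 0.4  0.1 -0.2] gap 0.0853 j [1.09 0.31 0.05 1.3  0.   2.5 ]
world d [ 0.2536 -0.872  -0.0423] units now [-1.1255  0.1475  0.0528]
turn units 0.009790805087783383 units after turn [-1.1254  0.1485  0.0528]
t 2.8 tcp [0.1949 0.541  0.2423] jawyaw 8.75 tilt [0.     0.0001] F [ 0.4  0.1 -0.2] gap 0.0853 j [1.09 0.31 0.05 1.3  0.   2.5 ]
world d [ 0.2651 -0.341  -0.0023] units now [-0.4717  0.2627  0.0029]
turn units 0.009790805087783383 units after turn [-0.4715  0.2631  0.0029]
```

```bash
python3 -m creep '{"hand":[85,85,85,85,85],"delta_pos":[[-0.043,0.024,0],[-0.043,0.024,0],[-0.043,0.024,0],[-0.043,0.024,0],[-0.043,0.024,0]],"turn":[0,0,0,0,0]}'
python3 -m creep '{"hand":[85,85,85,85,85],"delta_pos":[[-0.043,0.024,0],[-0.043,0.024,0],[-0.043,0.024,0],[-0.043,0.024,0],[-0.043,0.024,0]],"turn":[0,0,0,0,0]}' >/dev/null
python3 -m creep '{"hand":[85,85,85,85,85],"delta_pos":[[-0.043,0.024,0],[-0.044,-0.008,0],[-0.044,-0.008,0],[-0.044,-0.008,0],[-0.044,-0.008,0]],"turn":[0,0,0,0,0]}' >/dev/null
python3 -m creep '{"hand":[85,85,85,85,85],"delta_pos":[[-0.044,-0.008,0],[-0.044,-0.008,0],[-0.044,-0.008,0],[-0.044,-0.008,0],[-0.044,-0.008,0]],"turn":[0,0,0,0,0]}' >/dev/null
python3 -m creep '{"hand":[85,85,85,85,85],"delta_pos":[[-0.044,-0.008,0.01],[-0.044,-0.008,0.01],[-0.044,-0.008,0.01],[-0.044,-0.008,0.01],[-0.044,-0.008,0.013]],"turn":[0,0,0,0,0]}'
python3 -m creep '{"hand":[85,85,85,85,85],"delta_pos":[[0,0,0],[0,0,0],[0,0,0],[0,0,0],[0,0,0]],"turn":[0,0,0,0,0]}' >/dev/null
python3 go.py 0.4485 -0.331 0.2 8.7
python3 - <<'E'
from h import *
c=cam('wrist','w1.png');print(c['origin'],c['orientation'],c['fx'],c['cx'],c['cy'])
for t in ('pin','nipple'): print(t,env.pinpoint('wrist',t))
E
```

```text
clock: 3.22
tcp_pos: [0.3165, 0.3841, 0.2424]
orientation: [0.0, 0.651, 0.759, 0.0]
wrist_force: [-0.1, 0.8, -0.8]
finger_gap: 0.0848
clock: 4.88
tcp_pos: [0.4466, -0.3039, 0.2001]
orientation: [0.001, 0.651, 0.759, 0.0]
wrist_force: [1.0, 0.4, 0.5]
finger_gap: 0.0851
t 5.3 tcp [ 0.447  -0.3007  0.2005] jawyaw 8.8 tilt [ 0.0006 -0.0002] F [-0.2  0.4 -0.3] gap 0.0849 j [-0.74  0.26 -0.13  1.18  0.    0.68]
world d [ 0.0015 -0.0303 -0.0005] units now [-0.0378 -0.004   0.0006]
turn units 0.019585842338835847 units after turn [-0.0378 -0.0039  0.0006]
[ 0.43596843 -0.227395    0.33305798] [0.14757002 0.98610964 0.07530413 0.01183838] 309.70691628693146 314.06696337666494 197.86941166337175
pin [{'location': [206.2, 147.0], 'score': 0.89}, {'location': [6.4, 234.4], 'score': 0.83}, {'location': [225.0, 309.4], 'score': 0.63}]
nipple [{'location': [193.4, 103.9], 'score': 0.58}]
```

View pics/w1.png

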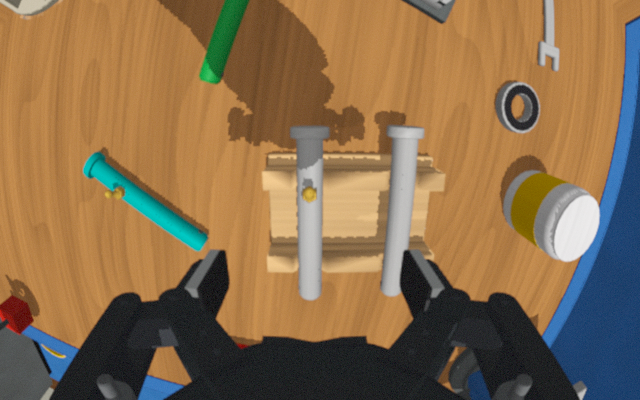

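```bash
cat >> h.py <<'E'
def fish(c,r,k,z):
    u=np.array([k-c['cx'],r-c['cy']]);n=np.linalg.norm(u);th=n/c['fx']
    v=np.array([np.sin(th)*u[0]/n,np.sin(th)*u[1]/n,np.cos(th)]);v=rot(c['orientation'])@v
    o=np.array(c['origin']);return o+v*(z-o[2])/v[2]
E
python3 - <<'E'
from h import *
np.set_printoptions(precision=4,suppress=True)
c=cam('wrist')
for n,r,k,z in [('o',225,309.4,.0477),('headtop',131,309.5,.06),('tail',295,310.5,.058),('nip',190,309,.078)]: print(n,fish(c,r,k,z))
E
```

```text
o [ 0.4493 -0.3426  0.0477]
headtop [ 0.4358 -0.2502  0.06  ]
tail [ 0.4618 -0.4186  0.058 ]
nip [ 0.4428 -0.2986  0.078 ]
```

```bash
python3 -m creep '{"hand":[60,60,60,60,60],"delta_pos":[[-0.02,-0.0025,0],[-0.019,-0.0023,0.02],[0,0,0.03],[0,0,0.03],[0,0,0.03]],"turn":[0,0,0,0,0]}'
python3 -m creep '{"hand":[60,60,60,60,60],"delta_pos":[[0,0,0.03],[0,0,0.03],[0,0,0.02],[0,0,0.01],[0,0,0]],"turn":[0,0,0,0,0]}'
python3 go.py 0.448 -0.332 0.04 8.7
```

```text
clock: 5.92
tcp_pos: [0.4479, -0.3346, 0.1112]
orientation: [0.001, 0.652, 0.758, -0.0]
wrist_force: [-0.6, -1.3, 0.2]
finger_gap: 0.0599
clock: 6.33
tcp_pos: [0.4466, -0.3328, 0.0379]
orientation: [-0.002, 0.652, 0.759, 0.0]
wrist_force: [-0.2, 0.1, -0.3]
finger_gap: 0.0601
t 6.33 tcp [ 0.4466 -0.3328  0.0379] jawyaw 8.68 tilt [-0.0025  0.0024] F [-0.2  0.1 -0.3] gap 0.0601 j [-0.78  0.43 -0.32  0.83 -0.    0.63]
world d [0.0014 0.0008 0.0021] units now [ 0.0007  0.0018 -0.0026]
turn units -0.004136713751159959 units after turn [ 0.0007  0.0018 -0.0026]
```

```bash
python3 -m creep '{"hand":[20,10,10,10,10],"delta_pos":[[0,0.0015,-0.002],[0,0,0],[0,0,0],[0,0,0],[0,0,0]],"turn":[0,0,0,0,0]}' 70
python3 go.py
python3 -m creep '{"hand":[10,10,10,10,10],"delta_pos":[[0,0,-0.005],[0,0,-0.02],[0,0,-0.03],[0,0,-0.04],[0,0,-0.04]],"turn":[0,0,0,0,0]}'
python3 -m creep '{"hand":[10,10,10,10,10],"delta_pos":[[0,0,-0.02],[0,0,-0.01],[0,0,0],[0,0,0],[0,0,0]],"turn":[0,0,0,0,0]}'
python3 go.py 0.5445 -0.0085 0.17 -17.2
python3 - <<'E'
from h import *
cam('wrist','w2.png');cam('scene','s2.png')
E
```

```text
clock: 6.75
tcp_pos: [0.4479, -0.3346, 0.0435]
orientation: [0.001, 0.652, 0.758, -0.002]
wrist_force: [-7.3, -3.1, 6.3]
finger_gap: 0.0231
t 6.75 tcp [ 0.4479 -0.3346  0.0435] jawyaw 8.64 tilt [-0.0018 -0.0037] F [-7.3 -3.1  6.3] gap 0.0231 j [-0.78  0.42 -0.31  0.83 -0.    0.64]
clock: 7.17
tcp_pos: [0.4479, -0.3319, 0.1497]
orientation: [-0.002, 0.651, 0.759, 0.0]
wrist_force: [0.6, -0.3, -6.4]
finger_gap: 0.0229
clock: 7.58
tcp_pos: [0.4479, -0.332, 0.1715]
orientation: [-0.002, 0.651, 0.759, 0.0]
wrist_force: [-0.4, 1.0, -8.0]
finger_gap: 0.0228
t 7.58 tcp [ 0.4479 -0.332   0.1715] jawyaw 8.69 tilt [-0.0025  0.0027] F [-0.4  1.  -8. ] gap 0.0228 j [-0.78  0.31 -0.13  1.13  0.    0.64]
world d [ 0.0966  0.3235 -0.0015] units now [0.3815 0.1805 0.0026]
turn units 5.17841627986935 units after turn [ 0.4221 -0.0042  0.0026]
```

View pics/w2.png

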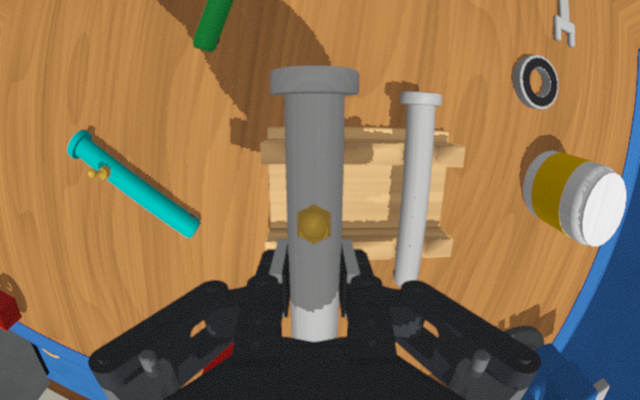

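View pics/s2.png

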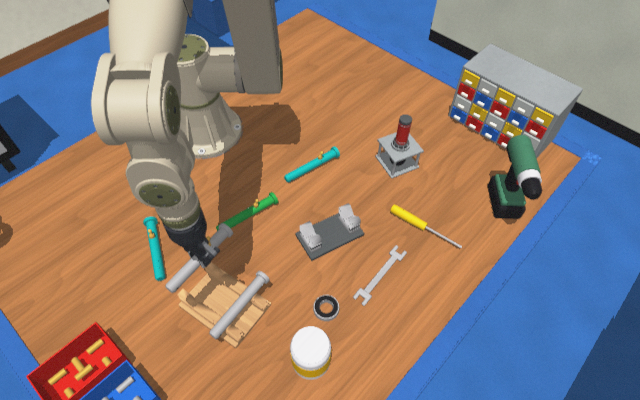

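```bash
python3 -m creep '{"hand":[10,10,10,10,10],"delta_pos":[[0,0,0],[0,0,0],[0,0,0],[0,0,0],[0,0,0]],"turn":[0.9,0.9,0.9,0.9,0.9]}' 
python3 -m creep '{"hand":[10,10,10,10,10],"delta_pos":[[0.01,0,0],[0.03,0,0],[0.035,0,0],[0.035,0,0],[0.035,0,0]],"turn":[0.68,0,0,0,0]}'
python3 -m creep '{"hand":[10,10,10,10,10],"delta_pos":[[0.035,0,0],[0.035,0,0],[0.035,0,0],[0.035,0,0],[0.035,0,0]],"turn":[0,0,0,0,0]}'
python3 go.py 0.5443 -0.0048 0.12 -17.2
```

```text
clock: 8.1
tcp_pos: [0.4482, -0.3325, 0.172]
orientation: [-0.001, 0.788, 0.615, -0.0]
wrist_force: [0.2, 0.2, -6.8]
finger_gap: 0.0228
clock: 8.52
tcp_pos: [0.4822, -0.2208, 0.172]
orientation: [-0.001, 0.805, 0.593, -0.0]
wrist_force: [0.8, -0.4, -7.6]
finger_gap: 0.0227
clock: 8.93
tcp_pos: [0.5236, -0.0869, 0.1722]
orientation: [-0.001, 0.805, 0.593, -0.001]
wrist_force: [0.5, -0.5, -6.7]
finger_gap: 0.0228
t 8.93 tcp [ 0.5236 -0.0869  0.1722] jawyaw -17.22 tilt [-0.0021  0.0008] F [ 0.5 -0.5 -6.7] gap 0.0228 j [-0.32  0.26 -0.2   1.11  0.    1.56]
world d [ 0.0207  0.0821 -0.0522] units now [ 0.1056 -0.0055  0.0653]
turn units -0.003832523149105782 units after turn [ 0.1056 -0.0055  0.0653]
```

```bash
python3 -m creep '{"hand":[10,10,10,10,10],"delta_pos":[[0.035,-0.002,0],[0.035,-0.002,0],[0.025,-0.0015,0.02],[0.0106,0,0.025],[0,0,0.02]],"turn":[0,0,0,0,0]}' 
python3 -m creep '{"hand":[10,10,10,10,10],"delta_pos":[[0,0,0],[0,0,0],[0,0,0],[0,0,0],[0,0,0]],"turn":[0,0,0,0,0]}' 
python3 go.py 0.5443 -0.0048 0.12 -17.2
python3 - <<'E'
from h import *
np.set_printoptions(precision=4,suppress=True)
for n in ('wrist','top','scene'):
    c=cam(n,n+'3.png')
    if n=='wrist': print(c['origin'],c['orientation']);continue
    p=cloud(c);img=c['pixels'].astype(int)
    # held pin: band around axis
    u=np.array([.2955,.9553]);v=np.array([-u[1],u[0]])
    g=np.ptp(img,axis=2)<30
    w=p[...,:2]-np.array([.5405,-.0172])
    t=w@u;s=w@v
    m=(np.abs(t)<.13)&(np.abs(s)<.02)&(p[...,2]>.1)&(p[...,2]<.16)&((t>.05)|(t<-.05))
    for lo,hi in((.05,.09),(-.1,-.05)):
        q=m&(t>lo)&(t<hi);print(n,'pin',q.sum(),np.median(s[q]),(s[q].min()+s[q].max())/2,np.percentile(p[...,2][q],[50,95]),t[q].min(),t[q].max())
    q=m;print('t range',t[q].min(),t[q].max())
    m=(np.abs(t)<.09)&(np.abs(s)<.045)&(p[...,2]>.045)&(p[...,2]<.07)
    for lo,hi in((.03,.09),(-.09,-.03)):
        q=m&(t>lo)&(t<hi);print('blk',q.sum(),s[q].min(),s[q].max(),t[q].min(),t[q].max())
E
```

```text
clock: 9.35
tcp_pos: [0.5446, -0.0039, 0.1195]
orientation: [-0.001, 0.804, 0.595, -0.0]
wrist_force: [0.2, 0.2, -8.1]
finger_gap: 0.0231
clock: 9.77
tcp_pos: [0.5458, -0.007, 0.1227]
orientation: [0.001, 0.805, 0.593, 0.001]
wrist_force: [0.2, 0.1, -6.5]
finger_gap: 0.0233
t 9.77 tcp [ 0.5458 -0.007   0.1227] jawyaw -17.26 tilt [ 0.0022 -0.0003] F [ 0.2  0.1 -6.5] gap 0.0233 j [-0.16  0.32 -0.25  1.    0.    1.71]
world d [-0.0015  0.0022 -0.0027] units now [ 0.0021 -0.0026  0.0033]
turn units -0.012263057129229083 units after turn [ 0.0021 -0.0026  0.0033]
[0.568  0.0638 0.2553] [ 0.1461  0.9777 -0.1491 -0.0208]
  return _methods._mean(a, axis=axis, dtype=dtype,
  ret = ret.dtype.type(ret / rcount)
Traceback (most recent call last):
ValueError: zero-size array to reduction operation minimum which has no identity
```

View pics/wrist3.png

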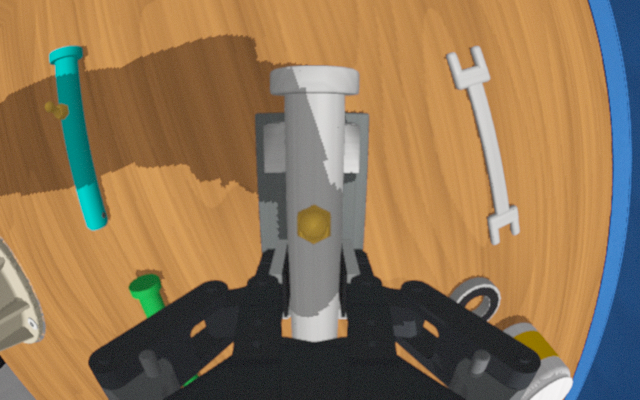

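Run:
```python
from h import *
np.set_printoptions(precision=4,suppress=True)
c=cam('wrist')
u=np.array([.2955,.9553])
for n,r,k,z,t in [('plateL',114,258,.012,80),('plateR',114,367,.012,80),('blkL',123,268,.062,73),('blkR',123,361,.062,73),('blkLn',174,264,.062,43)]:
    q=fish(c,r,k,z);print(n,q,'seat axial',(q[:2]-np.array([.5405,-.0172]))@u-t/1000, 'lat',(q[:2]-np.array([.5405,-.0172]))@np.array([-u[1],u[0]]))
h=fish(c,95,315,.13);print('head inner edge',h,(h[:2]-env.get_state()['tcp_pos'][:2])@u, fish(c,224,314.5,.15), env.get_state()['tcp_pos'])
```

```text
plateL [0.5248 0.0716 0.012 ] seat axial 0.00015587876498759923 lat 0.041254637604140325
plateR [0.6063 0.0461 0.012 ] seat axial -0.00010773129408435389 lat -0.04411174215094599
blkL [0.5378 0.0626 0.062 ] seat axial 0.0024025074043692446 lat 0.026140451673925667
blkR [0.5931 0.0453 0.062 ] seat axial 0.0022861232464351094 lat -0.031767430618633276
blkLn [0.5247 0.0324 0.062 ] seat axial -0.00025206511346098637 lat 0.02974231357456664
head inner edge [0.5697 0.068  0.13  ] 0.07862819362074404 [0.5556 0.0236 0.15  ] [ 0.5454 -0.0068  0.1223]
```

```bash
python3 -m creep '{"hand":[10,10,10,10,10],"delta_pos":[[0.0015,0,0.02],[0,0,0.02],[0,0,0.02],[0,0,0.015],[0,0,0.003]],"turn":[0,0,0,0,0]}' 
python3 -m creep '{"hand":[10,10,10,10,10],"delta_pos":[[0,0,0],[0,0,0.001],[0,0,0.001],[0,0,0.001],[0,0,0]],"turn":[0,0,0,0,0]}' 
python3 go.py 0.5458 -0.0051 0.054 -17.2
```

```text
clock: 10.33
tcp_pos: [0.5437, -0.0052, 0.0572]
orientation: [-0.001, 0.805, 0.593, -0.001]
wrist_force: [-0.2, 0.6, -8.2]
finger_gap: 0.0226
clock: 10.75
tcp_pos: [0.5458, -0.0053, 0.0573]
orientation: [0.0, 0.805, 0.593, 0.0]
wrist_force: [-0.6, 0.7, -6.7]
finger_gap: 0.0228
t 10.75 tcp [ 0.5458 -0.0053  0.0573] jawyaw -17.21 tilt [ 0.0013 -0.0001] F [-0.6  0.7 -6.7] gap 0.0228 j [-0.16  0.38 -0.33  0.85  0.    1.71]
world d [ 0.      0.0002 -0.0033] units now [ 0.0003 -0.0001  0.0042]
turn units -0.0027665090195682753 units after turn [ 0.0003 -0.0001  0.0042]
```

```bash
python3 -m creep '{"hand":[10,10,10,10,10],"delta_pos":[[0,0,0.001],[0,0,0],[0,0,0.001],[0,0,0],[0,0,0]],"turn":[0,0,0,0,0]}' | egrep "tcp|force"
python3 -m creep '{"hand":[10,10,10,10,10],"delta_pos":[[0,0,0.001],[0,0,0],[0,0,0],[0,0,0],[0,0,0]],"turn":[0,0,0,0,0]}' | egrep "tcp|force"
python3 go.py
```

```text
tcp_pos: [0.5457, -0.0053, 0.0566]
wrist_force: [-3.3, 0.3, 5.5]
tcp_pos: [0.5457, -0.0053, 0.0565]
wrist_force: [-6.2, 0.9, 11.5]
t 11.58 tcp [ 0.5457 -0.0053  0.0565] jawyaw -17.21 tilt [ 0.002  -0.0004] F [-6.2  0.9 11.5] gap 0.0233 j [-0.16  0.38 -0.33  0.85 -0.    1.71]
```

```bash
python3 -m creep '{"hand":[30,40,50,60,60],"delta_pos":[[0,0,0],[0,0,0],[0,0,0],[0,0,0],[0,0,-0.01]],"turn":[0,0,0,0,0]}'
python3 -m creep '{"hand":[70,70,80,80,80],"delta_pos":[[0,0,-0.03],[0,0,-0.04],[0,0,-0.05],[0,0,-0.05],[0,0,-0.05]],"turn":[0,0,0,0,0]}'
python3 -m creep '{"hand":[80,80,80,80,80],"delta_pos":[[-0.02,0,-0.03],[-0.03,0,0],[-0.02,0,0],[0,0,0],[0,0,0]],"turn":[0,0,0,0,0]}'
python3 go.py
python3 - <<'E'
from h import *
np.set_printoptions(precision=4,suppress=True)
u=np.array([.2955,.9553]);v=np.array([-u[1],u[0]])
for n in ('wrist','top','scene'):
    c=cam(n,n+'4.png')
    if n=='wrist': print(c['origin'],c['orientation']);continue
    p=cloud(c);img=c['pixels'].astype(int)
    w=p[...,:2]-np.array([.5420,-.0175]);t=w@u;s=w@v
    m=(np.abs(t)<.13)&(np.abs(s)<.025)&(p[...,2]>.066)&(p[...,2]<.079)&(np.ptp(img,axis=2)<35)
    q=p[m];print(n,m.sum(),t[m].min() if m.any() else 0,t[m].max() if m.any() else 0,pca(q[:,:2]))
    m=(np.abs(t)<.08)&(np.abs(s)<.025)&(p[...,2]>.075)&(img[...,0]-img[...,2]>70);print('nip',m.sum(),t[m].mean(),s[m].mean(),p[m][:,2].max())
E
```

```text
clock: 12.0
tcp_pos: [0.5444, -0.0051, 0.0612]
orientation: [-0.001, 0.805, 0.593, -0.001]
wrist_force: [-1.1, 0.2, 0.3]
finger_gap: 0.0602
clock: 12.42
tcp_pos: [0.5448, -0.0052, 0.2406]
orientation: [-0.0, 0.805, 0.593, 0.0]
wrist_force: [1.6, 0.3, -0.6]
finger_gap: 0.08
clock: 12.83
tcp_pos: [0.5286, -0.0593, 0.2628]
orientation: [0.0, 0.805, 0.593, 0.0]
wrist_force: [-0.5, 0.4, -0.5]
finger_gap: 0.0801
t 12.83 tcp [ 0.5286 -0.0593  0.2628] jawyaw -17.31 tilt [0.0007 0.0002] F [-0.5  0.4 -0.5] gap 0.0801 j [-0.26  0.22 -0.02  1.32  0.    1.61]
[0.5511 0.0114 0.3955] [ 0.1459  0.9777 -0.1494 -0.0216]
top 93 0.0566253170857244 0.10078424777815252 (array([0.5646, 0.0583]), array([0.1846, 0.9828]))<stdin>:11: RuntimeWarning: Mean of empty slice.
  ret = ret.dtype.type(ret / rcount)
Traceback (most recent call last):
ValueError: zero-size array to reduction operation maximum which has no identity
```

View pics/wrist4.png

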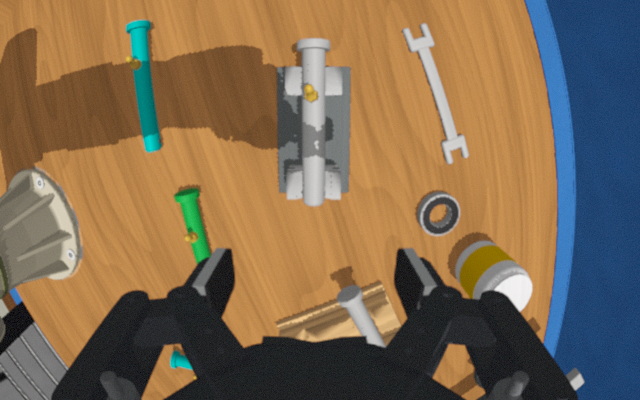

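Run:
```python
from h import *
np.set_printoptions(precision=4,suppress=True)
c=cam('wrist')
u=np.array([.2955,.9553]);v=np.array([-u[1],u[0]])
for t in ('nipple','pin'): print(t,[(np.round(d['location'],1),round(d['score'],2)) for d in env.pinpoint('wrist',t)])
S=np.array([.542,-.0175])
for n,r,k,z in [('tail',204,313.5,.066),('headfar',41,313.5,.075),('tip',88,309,.0936),('foot',97,312,.075),('plate',69,279,.012),('plate',69,350,.012),('plate n',190,278,.012),('plate n',192,349,.012)]:
    q=fish(c,r,k,z);w=q[:2]-S;print(n,q,'t',w@u,'s',w@v)
cv2.imwrite('pics/w4c.png',cv2.resize(cv2.imread('pics/wrist4.png')[30:215,260:370],None,fx=3.2,fy=3.2,interpolation=cv2.INTER_CUBIC))
```

```text
nipple [(array([239.2, 185. ]), 0.87), (array([ 87.2, 305.4]), 0.76), (array([ 57.1, 126.8]), 0.72), (array([380.6, 191.8]), 0.71)]
pin [(array([ 89.2, 145.4]), 0.92), (array([128.7, 316.1]), 0.67), (array([252.2, 200.5]), 0.64)]
tail [ 0.5187 -0.0902  0.066 ] t -0.07628151390671897 s 0.0007626013203557829
headfar [0.571  0.0777 0.075 ] t 0.09952105288741676 s 0.00046493692719240277
tip [0.5519 0.0306 0.0936] t 0.048911976830872395 s 0.00480357592705659
foot [0.552 0.022 0.075] t 0.04067846243068689 s 0.002070480845141867
plate [0.5245 0.0697 0.012 ] t 0.07809841865546259 s 0.0424829984452896
plate [0.6069 0.0441 0.012 ] t 0.07801799837411416 s -0.0437581231236669
plate n [ 0.4754 -0.0753  0.012 ] t -0.07492464808649182 s 0.04657845008202245
plate n [ 0.562  -0.1051  0.012 ] t -0.07774293526660284 s -0.04497945693413841
```

View pics/w4c.png

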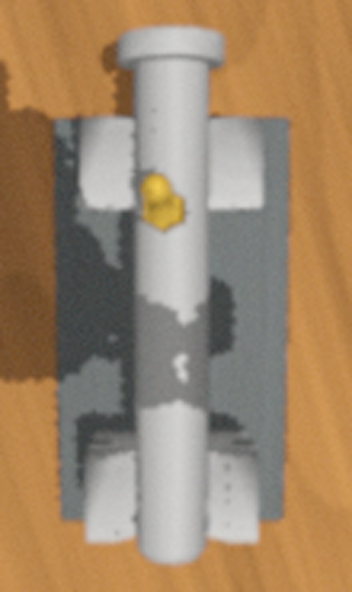

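Run:
```python
import cv2
a=cv2.imread('pics/top4.png')[150:230,200:390]
cv2.imwrite('pics/t4c.png',cv2.resize(a,None,fx=4,fy=4,interpolation=cv2.INTER_CUBIC))
```

View pics/t4c.png

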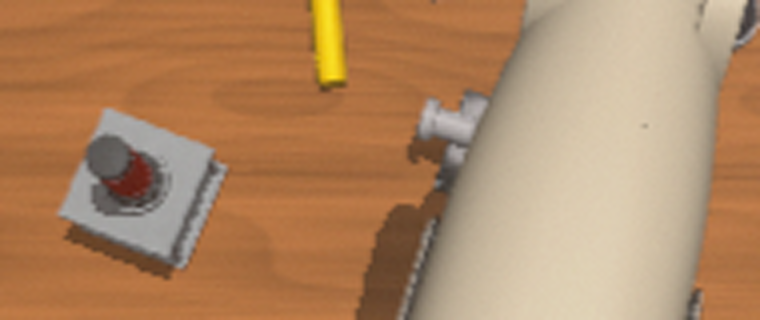

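```bash
python3 -m creep '{"hand":[80,80,80,80,80],"delta_pos":[[0.02,0,0.02],[0.02,0,0.03],[0.01,0,0.03],[0,0,0.03],[0,0,0.02]],"turn":[0,0,0,0,0]}'
python3 -m creep '{"hand":[80,80,80,80,80],"delta_pos":[[0,0,0.01],[0,0,0],[0,0,0],[0,0,0],[0,0,0]],"turn":[0,0,0,0,0]}'
python3 - <<'E'
from h import *
c=cam('wrist','w5.png');print(c['origin'],c['orientation'])
print([(np.round(d['location'],1),round(d['score'],2)) for d in env.pinpoint('wrist','nipple')])
cam('scene','s5.png')
a=cv2.imread('pics/w5.png')[20:270,220:410]
cv2.imwrite('pics/w5c.png',cv2.resize(a,None,fx=2.4,fy=2.4,interpolation=cv2.INTER_CUBIC))
E
```

```text
clock: 13.5
tcp_pos: [0.5396, -0.019, 0.1557]
orientation: [-0.001, 0.804, 0.594, -0.001]
wrist_force: [0.8, 0.1, 0.4]
finger_gap: 0.0798
clock: 13.92
tcp_pos: [0.5415, -0.0208, 0.1517]
orientation: [0.001, 0.805, 0.593, 0.001]
wrist_force: [0.3, -0.1, 0.2]
finger_gap: 0.0801
[0.56365219 0.05006734 0.28435543] [ 0.14610733  0.9778048  -0.14875695 -0.02053732]
[(array([140.4, 300.9]), 0.83), (array([87.2, 65.2]), 0.59), (array([196.3, 312.6]), 0.32)]
```

View pics/w5c.png

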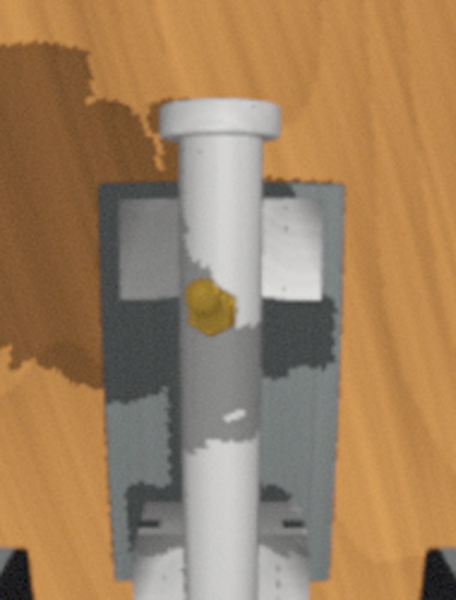

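```bash
cat >> h.py <<'E'
U=np.array([.2955,.9553,0]);V=np.array([-.9553,.2955,0]);Z=np.array([0,0,1.])
def fproj(c,p):
    v=rot(c['orientation']).T@(np.array(p)-c['origin']);rho=np.hypot(v[0],v[1]);th=np.arctan2(rho,v[2])
    return np.array([c['cy']+c['fy']*th*v[1]/rho,c['cx']+c['fx']*th*v[0]/rho])
def pinpt(t0,s0,roll,x,z,yaw=0):
    S=np.array([.542,-.0175,.0597]);u=U+yaw*V;u=u/np.linalg.norm(u);v=np.cross(Z,u)
    return S+u*(t0+x)+v*s0+z*(np.cos(roll)*Z+np.sin(roll)*v)
E
python3 - <<'E'
from h import *
from scipy.optimize import least_squares
np.set_printoptions(precision=4,suppress=True)
c=cam('wrist')
a=cv2.imread('pics/w5.png').astype(int)
# brass mask centroid
m=(a[...,2]-a[...,0]>60)&(a[...,1]-a[...,0]>35);m[:,:280]=0;m[:,335:]=0;m[:110]=0;m[:,]&=True;m[180:]=0
rr,kk=np.nonzero(m);print('brass',len(rr),rr.min(),rr.max(),kk.min(),kk.max(),rr.mean(),kk.mean())
obs={'ball':(143.8,305),'foot':(149.5,308)}
# shaft edges cols at rows: crop row 150:(180,263); 400:(181,259); 550:(188,256)
shaft=[(150,181,262.5),(220,181,262),(400,183,259.5),(550,188,256)]
def f(p):
    t0,s0,roll,yaw=p;r=[]
    b=fproj(c,pinpt(t0,s0,roll,43.5e-3-.0025,34.2e-3-.00433,yaw));r+=list(b-obs['ball'])
    b=fproj(c,pinpt(t0,s0,roll,35e-3,.0185,yaw));r+=list((b-obs['foot'])*.6)
    for row,l,h in shaft:
        R_=20+row/2.4;C=220+(l+h)/4.8
        xs=np.linspace(-.08,.09,60);P=np.array([fproj(c,pinpt(t0,s0,roll,x,0,yaw)) for x in xs]);o=np.argsort(P[:,0]);r.append(np.interp(R_,P[o,0],P[o,1])-C)
    return r
s=least_squares(f,[.005,0,.1,0]);print(s.x,np.degrees(s.x[2:]),np.array(s.fun))
print('tip',pinpt(s.x[0],s.x[1],s.x[2],43.5e-3,34.2e-3,s.x[3]))
for roll in (0,.1,.2): 
  g=least_squares(lambda q:f([q[0],q[1],roll,q[2]]),[.005,0,0]);print(roll,g.cost)
E
```

```text
brass 351 136 159 297 317 147.57549857549859 306.94871794871796
[ 0.0062  0.0004  0.1519 -0.0023] [ 8.7052 -0.1336] [-0.2899 -0.0084  0.5139  0.0264 -0.0783  0.0167  0.1454 -0.0951]
tip [0.5515 0.0317 0.0935]
0 20.01516216246851
0.1 2.4805193477957883
0.2 2.111436858661203
```

```bash
python3 -m creep '{"hand":[80,80,80,80,80],"delta_pos":[[0,0,-0.03],[0,0,-0.04],[0,0,-0.04],[0,0,-0.03],[0,0,0]],"turn":[-0.74,-0.74,-0.73,-0.73,0]}'
python3 go.py 0.512 0.309 0.262 -2.5
```

```text
clock: 14.53
tcp_pos: [0.543, -0.0211, 0.2683]
orientation: [0.004, 0.722, 0.692, 0.003]
wrist_force: [0.6, 0.4, 0.1]
finger_gap: 0.0798
t 14.53 tcp [ 0.543  -0.0211  0.2683] jawyaw -2.38 tilt [ 0.0096 -0.0017] F [0.6 0.4 0.1] gap 0.0798 j [-0.19  0.24  0.01  1.33  0.    1.43]
world d [-0.031   0.3301 -0.0063] units now [ 0.4106 -0.056   0.0069]
turn units 0.023797545517811613 units after turn [ 0.4105 -0.0568  0.0069]
```

```bash
python3 -m creep '{"hand":[80,80,80,80,80],"delta_pos":[[0.041,-0.0056,0],[0.041,-0.0056,0],[0.041,-0.0056,0],[0.041,-0.0056,0],[0.041,-0.0056,0]],"turn":[0,0,0,0,0]}' >/dev/null
python3 -m creep '{"hand":[80,80,80,80,80],"delta_pos":[[0.041,-0.0056,0],[0.041,-0.0056,0],[0.03,-0.0056,0],[0,0,0],[0,0,0]],"turn":[0,0,0,0,0]}'
python3 go.py 0.512 0.309 0.262 -2.5
python3 - <<'E'
from h import *
np.set_printoptions(precision=4,suppress=True)
c=cam('wrist','w6.png');print(c['origin'],c['orientation'])
for t in ('gun','stand'): print(t,[(np.round(d['location'],1),round(d['score'],2)) for d in env.pinpoint('wrist',t)])
E
```

```text
clock: 15.37
tcp_pos: [0.5153, 0.2354, 0.2618]
orientation: [-0.0, 0.722, 0.692, -0.0]
wrist_force: [-0.5, 0.4, 0.1]
finger_gap: 0.08
t 15.37 tcp [0.5153 0.2354 0.2618] jawyaw -2.38 tilt [-0.0005 -0.0004] F [-0.5  0.4  0.1] gap 0.08 j [ 0.29  0.29  0.07  1.34 -0.    1.9 ]
world d [-0.0033  0.0736  0.0002] units now [ 0.0917 -0.008  -0.0003]
turn units 0.02453218873993137 units after turn [ 0.0917 -0.0082 -0.0003]
[0.5189 0.3096 0.3944] [ 0.148   0.9888 -0.021  -0.003 ]
gun []
stand [(array([346.7, 341.6]), 0.74)]
```

View pics/w6.png

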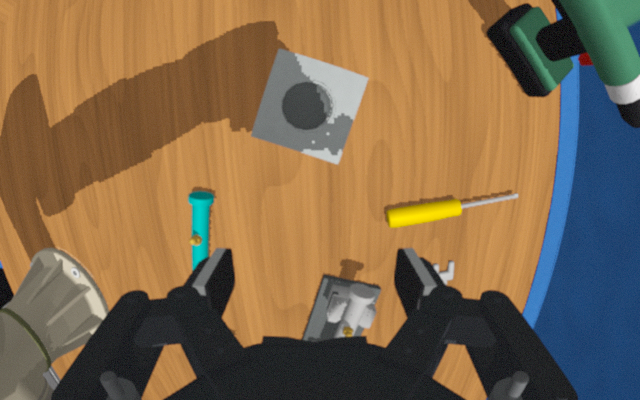

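```bash
python3 - <<'E'
from h import *
np.set_printoptions(precision=4,suppress=True)
c=cam('wrist')
a=c['pixels'].astype(int);
print('cap',fish(c,105,305.5,.187))
q=[fish(c,r,k,.075) for k,r in ((285,50),(368,78),(340,164),(252,137))];print('shelf',np.mean(q,0),np.linalg.norm(q[0]-q[1]))
d=c['depth'];print(d[105,305],d[150,330])
E
python3 go.py 0.512 0.309 0.262 -2.5
```

```text
cap [0.5142 0.3084 0.187 ]
shelf [0.5168 0.3069 0.075 ] 0.0892123927550024
0.2041935 0.31900725
t 15.57 tcp [0.516  0.2332 0.2622] jawyaw -2.61 tilt [-0.0001 -0.0002] F [-0.5 -0.1  0.8] gap 0.0804 j [ 0.28  0.29  0.07  1.34 -0.    1.9 ]
world d [-0.004   0.0758 -0.0002] units now [ 0.0944 -0.0094  0.0002]
turn units -0.022418698574642803 units after turn [ 0.0944 -0.0092  0.0002]
```

```bash
python3 -m creep '{"hand":[80,80,80,80,80],"delta_pos":[[0.035,-0.003,0],[0.035,-0.003,0],[0.0244,-0.001,0],[0,0,0.01],[0,0,0.03]],"turn":[0,0,0,0,0]}'
python3 -m creep '{"hand":[80,80,80,80,80],"delta_pos":[[0,0,0.03],[0,0,0.03],[0,0,0.03],[0,0,0.02],[0,0,0.0065]],"turn":[0,0,0,0,0]}'
python3 go.py 0.5135 0.3085 0.137 -2.5
python3 - <<'E'
from h import *
cam('wrist','w7.png');cam('scene','s7.png')
a=cv2.imread('pics/s7.png')[60:260,280:500];b=cv2.imread('pics/w7.png')
cv2.imwrite('pics/m7.png',np.hstack([cv2.resize(a,(352,320)),cv2.resize(b,(448,320))]))
E
```

```text
clock: 15.98
tcp_pos: [0.5158, 0.3106, 0.2331]
orientation: [0.001, 0.722, 0.691, 0.003]
wrist_force: [0.0, -0.4, 0.5]
finger_gap: 0.0799
clock: 16.4
tcp_pos: [0.512, 0.3076, 0.1337]
orientation: [-0.001, 0.723, 0.691, -0.003]
wrist_force: [-1.0, -0.2, -0.2]
finger_gap: 0.0802
t 16.4 tcp [0.512  0.3076 0.1337] jawyaw -2.64 tilt [-0.005  -0.0024] F [-1.  -0.2 -0.2] gap 0.0802 j [ 0.41  0.41 -0.08  1.08 -0.    2.02]
world d [0.0015 0.0009 0.0033] units now [ 0.0012  0.0018 -0.0042]
turn units -0.027196490504110216 units after turn [ 0.0012  0.0018 -0.0042]
```

View pics/m7.png

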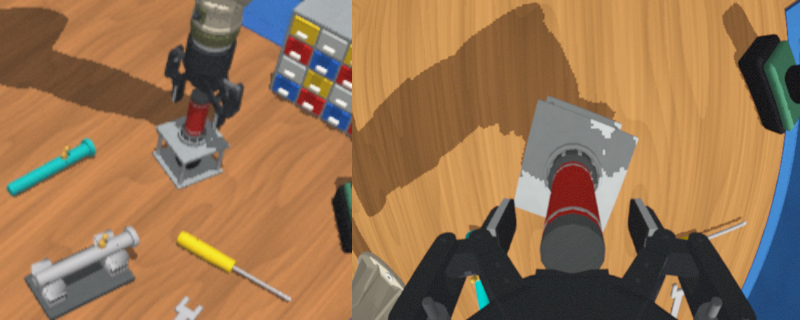

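```bash
python3 -m creep '{"hand":[50,30,20,20,20],"delta_pos":[[0,0.0015,-0.002],[0,0,0],[0,0,0],[0,0,0],[0,0,0]],"turn":[0,0,0,0,0]}' 25
python3 -m creep '{"hand":[20,20,20,20,20],"delta_pos":[[0,0,0],[0,0,-0.0125],[0,0,-0.02],[0,0,-0.02],[0,0,0]],"turn":[0,0,0,0,0]}'
python3 go.py
python3 - <<'E'
from h import *
cam('wrist','w8.png');cam('scene','s8.png')
a=cv2.imread('pics/s8.png')[60:220,310:490];b=cv2.imread('pics/w8.png')
cv2.imwrite('pics/m8.png',np.hstack([cv2.resize(a,(360,320)),cv2.resize(b,(440,320))]))
E
```

```text
clock: 16.92
tcp_pos: [0.5145, 0.3103, 0.1397]
orientation: [-0.0, 0.722, 0.692, 0.0]
wrist_force: [-3.3, 0.2, 5.3]
finger_gap: 0.0336
clock: 17.33
tcp_pos: [0.5163, 0.3106, 0.1837]
orientation: [0.001, 0.722, 0.691, 0.002]
wrist_force: [1.2, 0.5, -4.0]
finger_gap: 0.0337
t 17.33 tcp [0.5163 0.3106 0.1837] jawyaw -2.51 tilt [0.0043 0.0015] F [ 1.2  0.5 -4. ] gap 0.0337 j [ 0.41  0.38  0.    1.19 -0.    2.02]
```

View pics/m8.png

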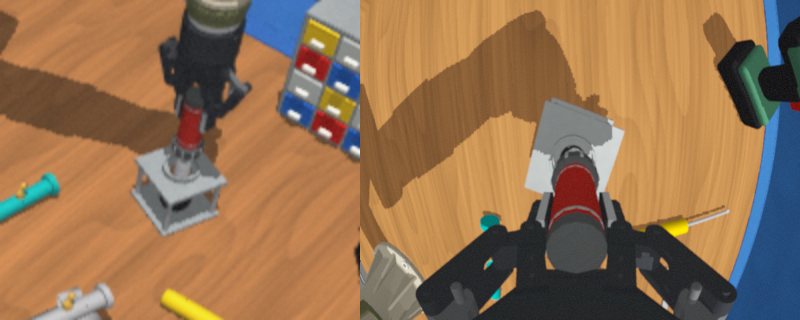

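```bash
python3 -m creep '{"hand":[20,20,20,20,20],"delta_pos":[[0.007,0,0],[0.0075,0,0],[0.0075,0,0],[0.0075,0,0],[0.008,0,0.0012]],"turn":[0,0,0,0,0]}' 
python3 -m creep '{"hand":[20,20,20,20,20],"delta_pos":[[0.008,0,0.0013],[0.008,0,0.0015],[0.008,0,0.0027],[0.008,0,0.003],[0.008,0,0.0033]],"turn":[0,0,0,0,0]}'
python3 go.py
python3 - <<'E'
from h import *
cam('wrist','w9.png');cam('scene','s9.png')
a=cv2.imread('pics/s9.png')[60:220,310:490];b=cv2.imread('pics/w9.png')
cv2.imwrite('pics/m9.png',np.hstack([cv2.resize(a,(360,320)),cv2.resize(b,(440,320))]))
E
```

```text
clock: 17.85
tcp_pos: [0.5151, 0.3401, 0.1788]
orientation: [-0.0, 0.722, 0.691, -0.001]
wrist_force: [-1.7, -3.1, -4.4]
finger_gap: 0.0333
clock: 18.27
tcp_pos: [0.5175, 0.3727, 0.1702]
orientation: [-0.0, 0.722, 0.691, 0.0]
wrist_force: [-3.1, -3.0, -2.6]
finger_gap: 0.0337
t 18.27 tcp [0.5175 0.3727 0.1702] jawyaw -2.51 tilt [0.0002 0.0002] F [-3.1 -3.  -2.6] gap 0.0337 j [0.5  0.46 0.09 1.2  0.   2.11]
```

View pics/m9.png

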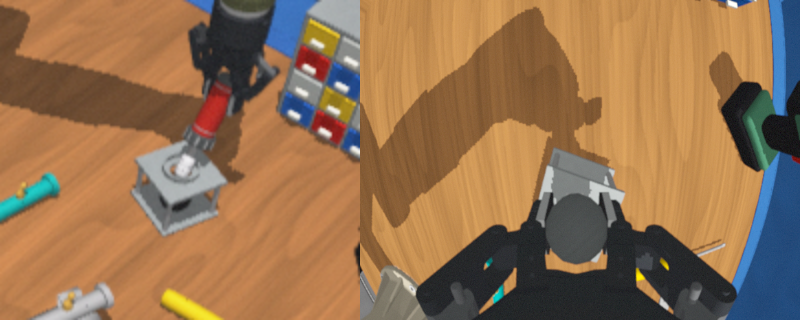

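```bash
python3 -m creep '{"hand":[10,10,10,10,10],"delta_pos":[[0,0,0],[0,0,0],[0,0,0],[-0.002,0,-0.01],[0,0,-0.02]],"turn":[0,0,0,0,0]}' 120
python3 -m creep '{"hand":[10,10,10,10,10],"delta_pos":[[0,0,-0.03],[0,0,-0.03],[0,0,-0.02],[0,0,0],[0,0,0]],"turn":[0,0,0,0,0]}'
python3 go.py
cat > meas.py <<'E'
from h import *
import sys
np.set_printoptions(precision=4,suppress=True)
s=env.get_state();T=np.array(s['tcp_pos']);M=rot(s['orientation'])
for n in ('scene','top'):
    c=cam(n,n+sys.argv[1]+'.png');p=cloud(c);a=c['pixels'].astype(int)
    m=(np.linalg.norm(p-T,axis=-1)<.12)&(a[...,0]-a[...,1]>60)&(a[...,0]-a[...,2]>60)
    m=cv2.erode(m.astype(np.uint8),np.ones((2,2)))>0
    q=p[m];print(n,len(q))
    if len(q)<25: continue
    from scipy.optimize import least_squares
    # cylinder fit radius 17
    def f(x):
        d=np.array([x[2],x[3],1]);d/=np.linalg.norm(d);w=q-np.array([x[0],x[1],T[2]+.008]);return np.linalg.norm(w-np.outer(w@d,d),axis=1)-.017
    r=least_squares(f,[T[0],T[1],0.03,.6],loss='soft_l1',f_scale=.002)
    d=np.array([r.x[2],r.x[3],1]);d/=np.linalg.norm(d)
    print(' axis@grasp z',r.x[:2]-T[:2],'dir',d,'tilt',np.degrees(np.arccos(d[2])),'heading',np.degrees(np.arctan2(d[1],d[0])),'rms',np.sqrt(np.mean(f(r.x)**2)))
    t=(q-np.array([*r.x[:2],T[2]+.008]))@d;print(' red extent along axis from grasp',np.percentile(t,[1,99]))
c=cam('wrist','wrist'+sys.argv[1]+'.png')
E
python3 meas.py 10
python3 -c "
import cv2,numpy as np
a=cv2.imread('pics/scene10.png')[20:200,310:490];b=cv2.imread('pics/wrist10.png')
cv2.imwrite('pics/m10.png',np.hstack([cv2.resize(a,(360,360)),cv2.resize(b,(440,360))]))"
```

```text
clock: 18.78
tcp_pos: [0.5168, 0.3698, 0.1931]
orientation: [-0.001, 0.723, 0.691, -0.001]
wrist_force: [-0.2, 0.4, -5.2]
finger_gap: 0.0318
clock: 19.2
tcp_pos: [0.5185, 0.3708, 0.26]
orientation: [0.0, 0.722, 0.691, 0.002]
wrist_force: [-0.6, 0.8, -5.9]
finger_gap: 0.0315
t 19.2 tcp [0.5185 0.3708 0.26  ] jawyaw -2.52 tilt [0.0038 0.0025] F [-0.6  0.8 -5.9] gap 0.0315 j [0.49 0.43 0.26 1.4  0.   2.11]
scene 256
 axis@grasp z [-0.0032 -0.0032] dir [0.007  0.4661 0.8847] tilt 27.787953916890316 heading 89.14414844073636 rms 0.002016047940259226
 red extent along axis from grasp [-0.0546  0.0098]
top 136
 axis@grasp z [-0.0008 -0.0052] dir [-0.0026  0.4527  0.8917] tilt 26.916879100823078 heading 90.33440133142977 rms 0.001591256047177355
 red extent along axis from grasp [-0.0547  0.0065]
```

View pics/m10.png

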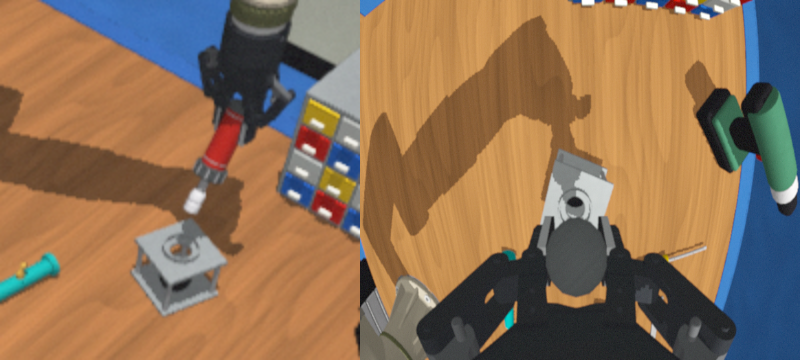

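```bash
python3 -m creep '{"hand":[10,10,10,10,10],"delta_pos":[[-0.02,0.004,0],[-0.035,0.007,0],[-0.035,0.007,0],[-0.035,0.007,0],[-0.035,0.007,0]],"turn":[0,0,0,0,0]}' >/dev/null
python3 -m creep '{"hand":[10,10,10,10,10],"delta_pos":[[-0.035,0.007,0],[-0.035,0.007,0],[-0.035,0.007,0.01],[-0.035,0.006,0.017],[-0.025,0,0.02]],"turn":[0,0,0,0,0]}'
python3 -m creep '{"hand":[10,10,10,10,10],"delta_pos":[[0,0,0],[0,0,0],[0,0,0],[0,0,0],[0,0,0]],"turn":[0,0,0,0,0]}'
python3 go.py 0.5545 0.109 0.2225 -2.5
python3 meas.py 11
python3 - <<'E'
from h import *
for n in ('scene','top','wrist'):
  for t in ('coupler_seat','nipple'): print(n,t,[(np.round(d['location'],1).tolist(),round(d['score'],2)) for d in env.pinpoint(n,t)])
a=cv2.imread('pics/scene11.png')[110:260,270:420];b=cv2.imread('pics/wrist11.png')
cv2.imwrite('pics/m11.png',np.hstack([cv2.resize(a,(450,450),interpolation=cv2.INTER_CUBIC),cv2.resize(b[20:270,200:400],(350,450))]))
E
```

```text
clock: 20.18
tcp_pos: [0.5537, 0.1056, 0.2199]
orientation: [0.001, 0.723, 0.691, 0.0]
wrist_force: [-0.1, 0.6, -4.5]
finger_gap: 0.032
clock: 20.6
tcp_pos: [0.5534, 0.1094, 0.2212]
orientation: [0.0, 0.722, 0.692, 0.001]
wrist_force: [0.2, 0.5, -4.9]
finger_gap: 0.0318
t 20.6 tcp [0.5534 0.1094 0.2212] jawyaw -2.43 tilt [0.0011 0.0003] F [ 0.2  0.5 -4.9] gap 0.0318 j [ 0.05  0.3  -0.03  1.24  0.    1.67]
world d [ 0.0011 -0.0004  0.0013] units now [-0.0005  0.0013 -0.0016]
turn units 0.013686616312918431 units after turn [-0.0005  0.0013 -0.0016]
scene 273
 axis@grasp z [-0.0024 -0.0032] dir [0.0184 0.4662 0.8845] tilt 27.81202848034764 heading 87.73748554111677 rms 0.0016316750006476278
 red extent along axis from grasp [-0.0537  0.0092]
top 17
scene coupler_seat [([190.4, 351.1], 0.45)]
scene nipple [([201.8, 345.8], 0.9), ([198.2, 256.2], 0.89), ([228.0, 148.2], 0.76), ([150.6, 320.7], 0.56)]
top coupler_seat [([178.2, 310.5], 0.62)]
top nipple [([183.2, 321.6], 0.91), ([247.8, 354.8], 0.76), ([291.3, 439.3], 0.75)]
wrist coupler_seat []
wrist nipple [([150.9, 131.0], 0.65)]
```

View pics/m11.png

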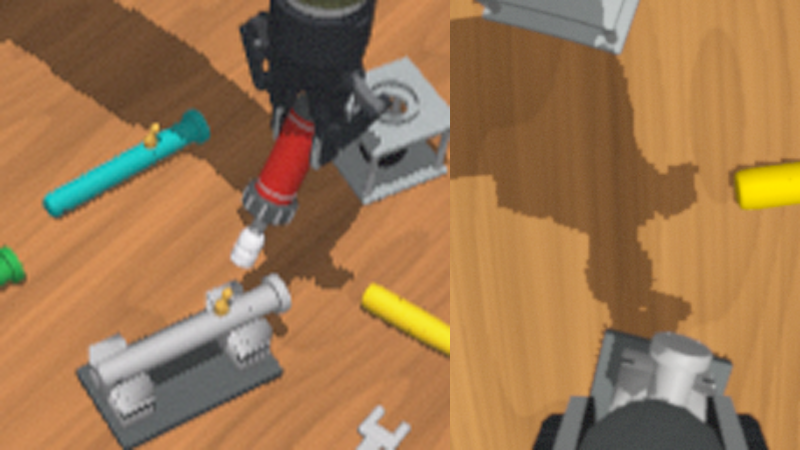

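Run:
```python
from h import *
a=cv2.imread('pics/scene11.png')[180:220,325:375];b=cv2.imread('pics/top11.png')[160:200,295:345]
cv2.imwrite('pics/m12.png',np.hstack([cv2.resize(x,(400,320),interpolation=cv2.INTER_CUBIC) for x in(a,b)]))
s=cam('scene');t=cam('top')
np.set_printoptions(precision=1,suppress=True)
tip=np.array([.5515,.0317,.0935]);n=np.array([.0226,.5164,.856]);T=np.array([.5543,.109,.2225])
seat=T+[-.002,-.054,-.0905];d=np.array([.012,.462,.887])
for nm,p in (('tip',tip),('ballc',tip-.005*n),('seat',seat),('mouth',seat-d*.0128),('collar0',seat+d*.0392)):
    ps,pt=np.array(proj(s,p)),np.array(proj(t,p));print(nm,'scene',ps,(ps-[180,325])*8,'top',pt,(pt-[160,295])*8)
```

```text
tip scene [206.4 346.6] [211.5 173. ] top [182.9 319.6] [182.9 196.5]
ballc scene [208.  345.8] [224.  166.7] top [183.2 320.4] [185.6 203.1]
seat scene [192.1 353.8] [ 97.  230.7] top [179.9 311.9] [159.3 135.3]
mouth scene [196.2 352. ] [129.6 215.7] top [180.8 313.9] [166.2 151.3]
collar0 scene [179.4 359.7] [ -5.  277.8] top [177.2 305.6] [137.5  84.8]
```

View pics/m12.png

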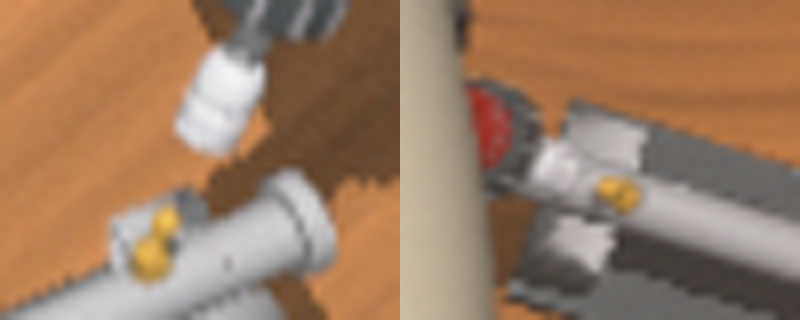

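```bash
cat > coup.py <<'E'
from h import *
from scipy.optimize import least_squares
import sys
np.set_printoptions(precision=4,suppress=True)
s=env.get_state();T=np.array(s['tcp_pos'])
seat=T+[-.002,-.054,-.0905];d0=np.array([.012,.462,.887])
for nm in ('scene','top'):
    c=cam(nm);p=cloud(c);a=c['pixels'].astype(int)
    m=(np.linalg.norm(p-(seat-.002*d0),axis=-1)<.03)&(np.ptp(a,axis=2)<25)&(a.max(2)>130)&(p[...,2]>seat[2]-.03)
    q=p[m];print(nm,len(q))
    if len(q)>=15:
        w=q-seat
        def f(x):
            d=np.array([x[2],x[3],1]);d/=np.linalg.norm(d);w=q-seat-np.array([x[0],x[1],0]);return np.linalg.norm(w-np.outer(w@d,d),axis=1)-.011
        g=lambda x:np.r_[f(x),(np.array(x[2:])-d0[:2]/d0[2])*.02]
        r=least_squares(g,[0,0,*(d0[:2]/d0[2])],loss='soft_l1',f_scale=.002);d=np.array([r.x[2],r.x[3],1]);d/=np.linalg.norm(d)
        print(' offset from predicted axis (xy at seat z)',r.x[:2],'d',d,'tilt',np.degrees(np.arccos(d[2])),'t range',np.percentile((q-seat)@d0,[2,98]),'rms',np.sqrt(np.mean(f(r.x)**2)))
    m=(np.linalg.norm(p-np.array([.5515,.0317,.087]),axis=-1)<.03)&(a[...,0]-a[...,2]>70)&(p[...,2]>.06)&(a[...,1]-a[...,2]>40)
    q=p[m];print(' brass',len(q),q.mean(0),q[q[:,2]>.08].mean(0),q[:,2].max())
E
python3 coup.py; python3 go.py
```

```text
scene 94
 offset from predicted axis (xy at seat z) [-0.004  -0.0006] d [0.0364 0.4903 0.8708] tilt 29.4502393395751 t range [-0.0132  0.0174] rms 0.0020812886174070735
 brass 29 [0.5505 0.0234 0.0837] [0.5498 0.025  0.0878] 0.0964026562461745
top 38
 offset from predicted axis (xy at seat z) [-0.0004 -0.0032] d [0.0323 0.5221 0.8523] tilt 31.54156505116035 t range [-0.0122  0.0155] rms 0.000999650918938797
 brass 15 [0.5508 0.0237 0.086 ] [0.5512 0.0251 0.089 ] 0.0975476338027308
t 21.25 tcp [0.5532 0.1085 0.2207] jawyaw -2.51 tilt [-0.      0.0001] F [-0.2 -0.3 -4.6] gap 0.0322 j [ 0.05  0.3  -0.03  1.24  0.    1.67]
```

```bash
python3 -m creep '{"hand":[10,10,10,10,10],"delta_pos":[[-0.005,0.001,0.008],[-0.006,0,0.01],[-0.005,0,0.0088],[0,0,0],[0,0,0]],"turn":[0,0,0,0,0]}'
python3 go.py
python3 coup.py
python3 - <<'E'
from h import *
s=cam('scene','s13.png');t=cam('top','t13.png')
a=cv2.imread('pics/s13.png')[185:225,325:375];b=cv2.imread('pics/t13.png')[160:200,295:345]
cv2.imwrite('pics/m13.png',np.hstack([cv2.resize(x,(400,320),interpolation=cv2.INTER_CUBIC) for x in(a,b)]))
E
```

```text
clock: 21.67
tcp_pos: [0.5526, 0.0952, 0.1981]
orientation: [-0.001, 0.723, 0.691, -0.001]
wrist_force: [-0.3, 0.9, -5.0]
finger_gap: 0.0319
t 21.67 tcp [0.5526 0.0952 0.1981] jawyaw -2.56 tilt [-0.0023  0.0001] F [-0.3  0.9 -5. ] gap 0.0319 j [ 0.03  0.3  -0.08  1.19  0.    1.64]
scene 91
 offset from predicted axis (xy at seat z) [-0.0049 -0.001 ] d [0.0229 0.4587 0.8883] tilt 27.34304647348612 t range [-0.019   0.0178] rms 0.002483077821128079
 brass 25 [0.551  0.0219 0.0829] [0.5506 0.0225 0.085 ] 0.09574554863430618
top 33
 offset from predicted axis (xy at seat z) [ 0.0002 -0.0032] d [0.0006 0.4483 0.8939] tilt 26.631618454045274 t range [-0.0124  0.0152] rms 0.001758730111553889
 brass 7 [0.5501 0.0198 0.0812] [0.5494 0.0208 0.0834] 0.0894401917786305
```

View pics/m13.png

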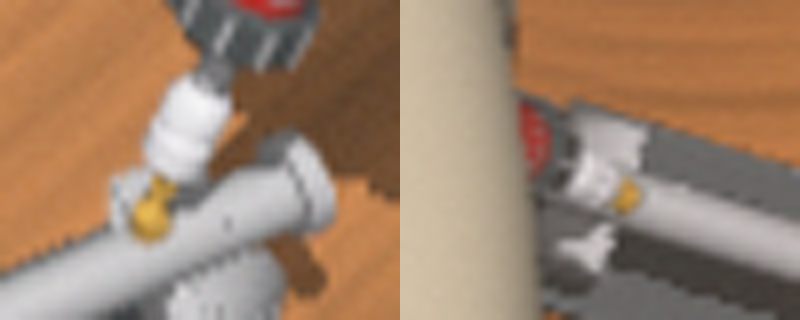

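Run:
```python
from h import *
np.set_printoptions(precision=2,suppress=True)
n=np.array([.0226,.5164,.856]);e1=np.cross([0,1,0],n);e1-=n*(e1@n);e1=np.array([.999,-.0436,0]);e2=np.cross(n,e1);e2/=np.linalg.norm(e2);print(e1,e2)
tip=np.array([.5515,.0317,.0935])
for nm in('scene','top'):
    c=cam(nm);P=lambda p:np.array(proj(c,p))
    for k,e in(('n',n),('e1',e1),('e2',e2)): print(nm,k,'px per 10mm (row,col)',(P(tip+.01*e)-P(tip)))
```

```text
[ 1.   -0.04  0.  ] [ 0.04  0.86 -0.52]
scene n px per 10mm (row,col) [-3.12  1.59]
scene e1 px per 10mm (row,col) [2.33 2.86]
scene e2 px per 10mm (row,col) [-0.73  2.23]
top n px per 10mm (row,col) [-0.66 -1.66]
top e1 px per 10mm (row,col) [-3.05  0.17]
top e2 px per 10mm (row,col) [ 0.21 -2.64]
```

Run:
```python
from h import *
np.set_printoptions(precision=2,suppress=True)
for f,r0,r1,k0,k1,bands in (('s13.png',185,225,325,375,range(193,209)),('t13.png',160,200,295,345,range(176,190)),('scene11.png',180,220,325,375,range(183,200))):
    a=cv2.imread('pics/'+f).astype(int)
    w=(np.ptp(a,axis=2)<28)&(a.min(2)>150);b=(a[...,2]-a[...,0]>60)&(a[...,1]-a[...,0]>35)
    print(f)
    for r in range(r0,r1):
        print(r,''.join('B' if b[r,k] else ('#' if w[r,k] else '.') for k in range(k0,k1)))
```

```text
s13.png
185 BBBBBBBBBBBBBBBBBBBB..............................
186 BBBBBBBBBBBBBBBBBBBBB.............................
187 BBBBBBBBBBBBBBBBBBBBBB............................
188 BBBBBBBBBBBBBBBBBBBBBB......#.....................
189 BBBBBBBBBBBBBBBBBBBBBBB...........................
190 BBBBBBBBBBBBBBBBBBBBBBB....#......................
191 BBBBBBBBBBBBBBBBBBBBBBBBB.........................
192 BBBBBBBBBBBBBBBBBBBBBBBBB.........................
193 BBBBBBBBBBBBBBBBBBBBBBBB..........................
194 BBBBBBBBBBBBBBBBBBBBBB.#..........................
195 BBBBBBBBBBBBBBBBBBBBB.####........................
196 BBBBBBBBBBBBBBBBBBBB.######.......................
197 BBBBBBBBBBBBBBBBBBBB.########.....................
198 BBBBBBBBBBBBBBBBBBB.#########.....................
199 BBBBBBBBBBBBBBBBBBB.#########BB...................
200 BBBBBBBBBBBBBBBBBB.#########.BB...................
201 BBBBBBBBBBBBBBBBBB.#########BB....................
202 BBBBBBBBBBBBBBBBB.#########.B.....................
203 BBBBBBBBBBBBBBBBB.########..........###...........
204 BBBBBBBBBBBBBBBBBB########..........####...
[... 4827 characters left out ...]
BBB.#####BBBB......############.BBBBBBBB
208 BBBBBBBBBBBBB.#####BBB....###########.###.BBBBBBBB
209 BBBBBBBBBBBBB.####.BB.####################BBBBBBBB
210 BBBBBBBBBBBBB.###BBBB..###############.###BBBBBBBB
211 BBBBBBBBBBBBB.##.BBBB.################.##.BBBBBBBB
212 BBBBBBBBBBBBB.##.BBBB.##############......BBBBBBBB
213 BBBBBBBBBBBB..##.BBBB.############........BBBBBBBB
214 BBBBBBBBBB...###.BBB.###########........BBBBBBBBBB
215 BBBBBBB....######...#########.........BBBBBBBBBBBB
216 BBBBB....##################............BBBBBBBBBBB
217 BB.....##################.....###......BBBBBBBBBBB
218 ....###################...#######.......BBBBBBBBBB
219 ..###################...#########........BBBBBBBBB
```

```bash
python3 -m creep '{"hand":[10,10,10,10,10],"delta_pos":[[0.002,0.001,0.0013],[-0.0016,0,0.0027],[-0.0016,0,0.0027],[0,0,0],[0,0,0]],"turn":[0,0,0,0,0]}'
python3 go.py
python3 - <<'E'
from h import *
s=cam('scene','s14.png');t=cam('top','t14.png')
a=cv2.imread('pics/s14.png')[185:225,325:375];b=cv2.imread('pics/t14.png')[160:200,295:345]
cv2.imwrite('pics/m14.png',np.hstack([cv2.resize(x,(400,320),interpolation=cv2.INTER_CUBIC) for x in(a,b)]))
E
```

```text
clock: 22.38
tcp_pos: [0.554, 0.0946, 0.1936]
orientation: [-0.0, 0.722, 0.691, -0.0]
wrist_force: [0.2, -0.9, -4.9]
finger_gap: 0.0319
t 22.38 tcp [0.554  0.0946 0.1936] jawyaw -2.52 tilt [-0.0004  0.    ] F [ 0.2 -0.9 -4.9] gap 0.0319 j [ 0.03  0.31 -0.08  1.18  0.    1.64]
```

View pics/m14.png

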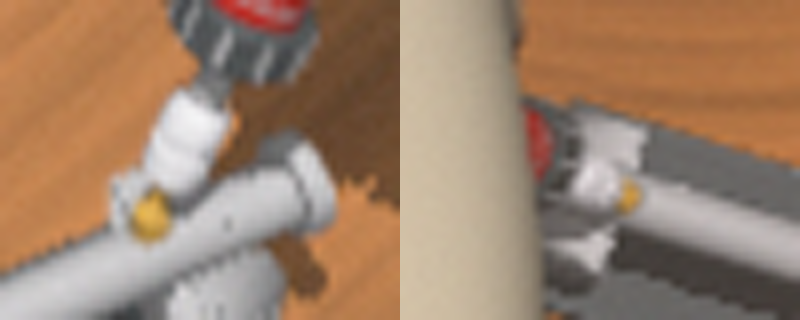

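```bash
python3 -m creep '{"hand":[10,10,10,10,10],"delta_pos":[[-0.0013,0,0.0022],[-0.0013,0,0.0021],[0,0,0],[0,0,0],[0,0,0]],"turn":[0,0,0,0,0]}' | egrep "tcp|force"
python3 -m creep '{"hand":[10,10,10,10,10],"delta_pos":[[-0.0013,0,0.0022],[-0.0013,0,0.0021],[0,0,0],[0,0,0],[0,0,0]],"turn":[0,0,0,0,0]}' | egrep "tcp|force"
python3 - <<'E'
from h import *
s=cam('scene','s15.png');t=cam('top','t15.png')
a=cv2.imread('pics/s15.png')[185:225,325:375];b=cv2.imread('pics/t15.png')[160:200,295:345]
cv2.imwrite('pics/m15.png',np.hstack([cv2.resize(x,(400,320),interpolation=cv2.INTER_CUBIC) for x in(a,b)]))
E
```

```text
tcp_pos: [0.5543, 0.0927, 0.1911]
wrist_force: [-1.6, 1.3, 1.2]
tcp_pos: [0.5543, 0.0907, 0.1873]
wrist_force: [-0.7, 2.8, 3.0]
```

View pics/m15.png

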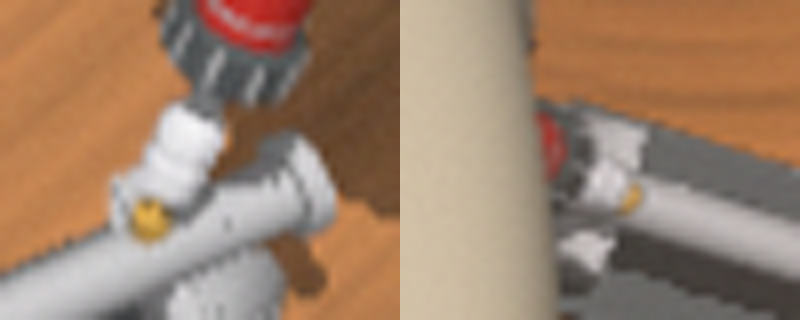

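```bash
for i in 1; do python3 -m creep '{"hand":[10,10,10,10,10],"delta_pos":[[-0.0013,0,0.0022],[-0.0007,0,0.001],[0,0,0],[0,0,0],[0,0,0]],"turn":[0,0,0,0,0]}' | egrep "tcp|force"; done
python3 -m creep '{"hand":[10,10,10,10,10],"delta_pos":[[-0.0013,0,0.0022],[-0.0007,0,0.001],[0,0,0],[0,0,0],[0,0,0]],"turn":[0,0,0,0,0]}' | egrep "tcp|force"
python3 - <<'E'
from h import *
s=cam('scene','s16.png');t=cam('top','t16.png')
a=cv2.imread('pics/s16.png')[185:225,325:375];b=cv2.imread('pics/t16.png')[160:200,295:345]
cv2.imwrite('pics/m16.png',np.hstack([cv2.resize(x,(400,320),interpolation=cv2.INTER_CUBIC) for x in(a,b)]))
E
```

```text
tcp_pos: [0.5539, 0.089, 0.1843]
wrist_force: [1.4, 2.2, 1.1]
tcp_pos: [0.5539, 0.0875, 0.182]
wrist_force: [-0.0, 3.9, 1.6]
```

View pics/m16.png

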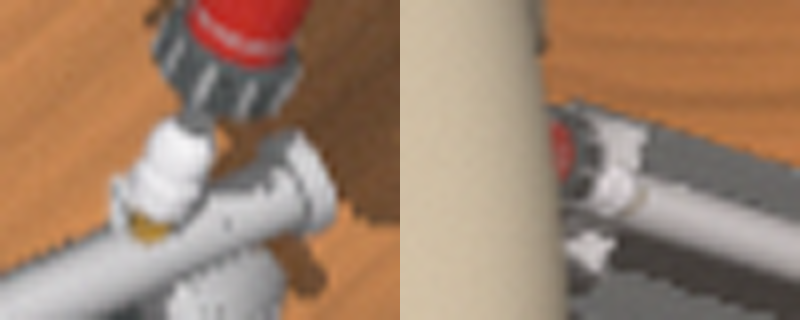

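```bash
python3 -m creep '{"hand":[10,10,10,10,10],"delta_pos":[[-0.0012,0,0.0022],[-0.0012,0,0.0022],[0,0,0],[0,0,0],[0,0,0]],"turn":[0,0,0,0,0]}' | egrep "tcp|force"
python3 -m creep '{"hand":[10,10,10,10,10],"delta_pos":[[-0.0012,0,0.0022],[0,0,0],[0,0,0],[0,0,0],[0,0,0]],"turn":[0,0,0,0,0]}' | egrep "tcp|force"
python3 go.py; python3 meas.py 17
python3 - <<'E'
from h import *
a=cv2.imread('pics/scene17.png')[170:225,320:380];b=cv2.imread('pics/top17.png')[160:215,295:355]
cv2.imwrite('pics/m17.png',np.hstack([cv2.resize(x,(400,366),interpolation=cv2.INTER_CUBIC) for x in(a,b)]))
E
```

```text
tcp_pos: [0.5538, 0.0856, 0.1786]
wrist_force: [-0.2, 4.6, 3.1]
tcp_pos: [0.5538, 0.0847, 0.1769]
wrist_force: [-0.2, 3.9, 4.1]
t 25.18 tcp [0.5538 0.0847 0.1769] jawyaw -2.51 tilt [0.0004 0.0005] F [-0.2  3.9  4.1] gap 0.0317 j [ 0.01  0.31 -0.12  1.14  0.    1.62]
scene 250
 axis@grasp z [-0.0027 -0.0032] dir [0.035  0.466  0.8841] tilt 27.862414684321124 heading 85.69919285195303 rms 0.001714055257766256
 red extent along axis from grasp [-0.0536  0.0097]
top 0
```

View pics/m17.png

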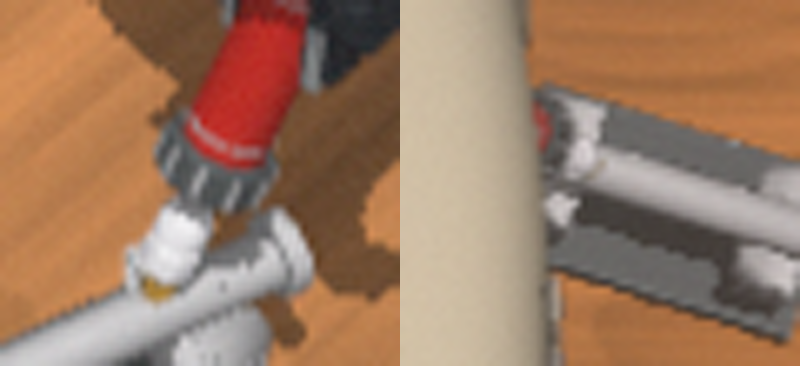

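```bash
python3 -m creep '{"hand":[10,10,10,10,10],"delta_pos":[[-0.0012,0,0.0022],[-0.0012,0,0.0022],[0,0,0],[0,0,0],[0,0,0]],"turn":[0,0,0,0,0]}' | egrep "tcp|force"
python3 - <<'E'
from h import *
for i in range(4):
    cam('scene','scene18.png');s=env.get_state();print(s['wrist_force'],s['tcp_pos'])
a=cv2.imread('pics/scene18.png')[170:225,320:380];b=cv2.imread('pics/scene16.png' if 0 else 'pics/s16.png')[170:225,320:380]
cv2.imwrite('pics/m18.png',np.hstack([cv2.resize(x,(400,366),interpolation=cv2.INTER_CUBIC) for x in(a,b)]))
E
```

```text
tcp_pos: [0.5538, 0.083, 0.1737]
wrist_force: [-0.1, 7.1, 7.1]
[-0.89314081  6.12350757  6.44939695] [0.55374514 0.08303835 0.17374957]
[-0.09853289  5.87406693  6.5443257 ] [0.55375497 0.08304052 0.17373136]
[-0.58309031  5.57022803  7.17412251] [0.55376816 0.08303318 0.17375936]
[0.02264768 6.45092002 6.76547167] [0.55376634 0.08305398 0.17373908]
```

View pics/m18.png

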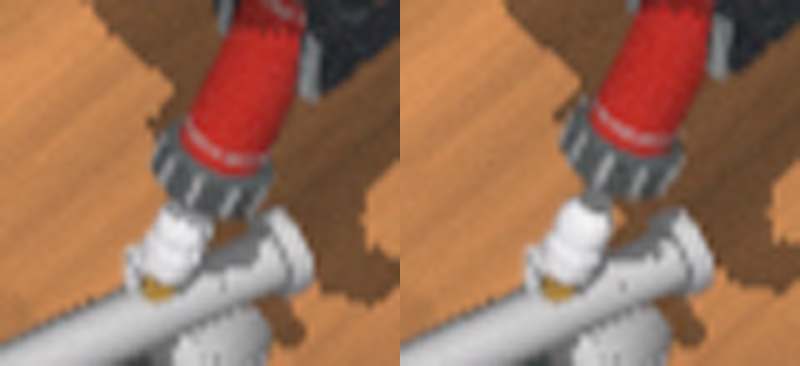

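```bash
python3 -m creep '{"hand":[10,10,10,10,10],"delta_pos":[[0,0,0],[0,0,0],[0,0,0],[0,0,0],[0,0,0]],"turn":[0,0,0,0,0]}'
python3 meas.py 19
python3 - <<'E'
from h import *
a=cv2.imread('pics/scene11.png',0).astype(np.float32);b=cv2.imread('pics/scene19.png',0).astype(np.float32)
for nm,(r0,r1,k0,k1) in (('head',(198,216,354,370)),('tail',(222,244,296,318)),('teal/static',(225,280,140,170))):
    print(nm,cv2.phaseCorrelate(a[r0:r1,k0:k1],b[r0:r1,k0:k1]))
t=[]
for i in range(5):
    cam('wrist');t.append(env.get_state()['wrist_force'])
print(np.mean(t,0))
E
```

```text
clock: 26.37
tcp_pos: [0.5537, 0.0831, 0.1737]
orientation: [-0.0, 0.722, 0.692, 0.001]
wrist_force: [-0.9, 5.1, 5.8]
finger_gap: 0.0318
scene 252
 axis@grasp z [-0.003  -0.0036] dir [0.0218 0.4621 0.8865] tilt 27.55822715877587 heading 87.30317119949623 rms 0.0015934432460925226
 red extent along axis from grasp [-0.0538  0.0102]
top 0
head ((0.0673804356856671, -0.6482283808765139), 0.8564259856939316)
tail ((0.022621288675567897, 0.0724596620898339), 0.9866238358534045)
teal/static ((0.05466381067949477, -0.1115070993626226), 1.0184364093674554)
[-0.78362709  6.28800915  6.40517411]
```

```bash
python3 -m creep '{"hand":[10,10,10,10,10],"delta_pos":[[-0.0004,0,0.0007],[0,0,0],[0,0,0],[0,0,0],[0,0,0]],"turn":[0,0,0,0,0]}'
python3 - <<'E'
from h import *
t=[]
for i in range(5):
    cam('scene','scene20.png');t.append(env.get_state()['wrist_force'])
print(np.mean(t,0),env.get_state()['tcp_pos'])
cv2.imwrite('pics/m20.png',cv2.resize(cv2.imread('pics/scene20.png')[130:280,260:420],None,fx=3.7,fy=3.7,interpolation=cv2.INTER_CUBIC))
E
```

```text
clock: 27.18
tcp_pos: [0.5538, 0.0828, 0.1733]
orientation: [-0.0, 0.722, 0.692, 0.001]
wrist_force: [0.0, 5.8, 6.5]
finger_gap: 0.0317
[-0.69753335  5.83036026  6.62107086] [0.55376159 0.08276831 0.17324256]
```

View pics/m20.png

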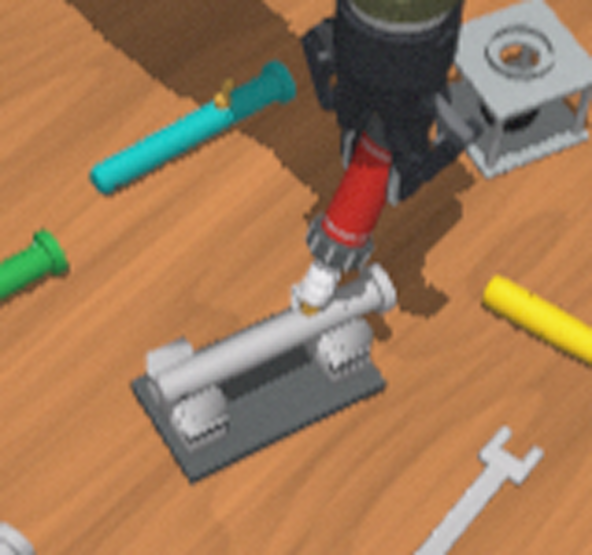

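Run:
```python
from workcell import env
print(env.hand_in()); s=env.get_state(); print(s['clock'],s['wrist_force'],s['tcp_pos'])
```

```text
the job is handed in; nothing more can be done
None
the job is handed in; nothing more can be done
```

The job is handed in at about 27.5 s: the pin lies in both V-blocks, and the gun is gripped and held pushed in on the nipple. No verdict was reported.

**What I did:** I laid the grey pin with the brass nipple in the V-blocks, about 6 mm off centre towards its head, and let go. It settled rolled about 9°, so I turned the gripper about 15° to match the nipple's heading. The tool cannot tilt. I therefore swung the gun over in a light grip against the stand's hole, gripped it hard and pressed it on along its own axis.

**Last checks:**
- **Snap:** the force dropped while the coupler kept advancing, and it then covered the nipple's head in the picture. I took this as snapped on.
- **Angle:** the gun leans about 27.6°, against about 31° for the nipple, with nearly the same heading. That is 3–4° off square, inside the 10° allowed.
- **Push:** the force along the gun is about 13 N and steady, which means the nozzle is about 13–14 mm in. There was no jump of force as at the hard stop.
- **Pin:** the last picture shows it in both V-blocks. Its tail did not shift between pictures; the head region shifted about 0.65 px, which I put down to the gun's shadow.
- **Other items:** I touched none of them. I did not measure their positions again at the end.

**What disagreed:** my first reckoning of the coupler's position was about 7 mm out along the gun's axis. I relied on force and relative image measurements instead. The nozzle depth is inferred from force and travel, not measured directly.

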